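Line up valve-body castings under the inspection light

TASK

Line the three aluminium castings up in an even row under the inspection light: one in each lane, lengthwise, centred between its pair of yellow lines and square, with its far end snug against the blue back rail. Ease them home, do not ram the rail; do not knock the light frame, and leave the tub, the bottle and the screwdriver where they are.

Things in the scene. Friction and masses are not known exactly. Their poses are not given: they have to be found in the camera images.
- casting_a: Loose aluminium valve-body casting, a flat block 100 long (its x) x 56 wide (its y) x 36 high: plain vertical sides and ends up to 30, above that a land 84 x 40. Symmetric, either end may lead; about 0.45 kg. Lies flat in front of the light frame, turned up to 0.6 rad. Origin: centre of its underside.
- casting_b: Loose aluminium valve-body casting, a flat block 100 long (its x) x 56 wide (its y) x 36 high: plain vertical sides and ends up to 30, above that a land 84 x 40. Symmetric, either end may lead; about 0.45 kg. Lies flat in front of the light frame, turned up to 0.6 rad. Origin: centre of its underside.
- casting_c: Loose aluminium valve-body casting, a flat block 100 long (its x) x 56 wide (its y) x 36 high: plain vertical sides and ends up to 30, above that a land 84 x 40. Symmetric, either end may lead; about 0.45 kg. Lies flat in front of the light frame, turned up to 0.6 rad. Origin: centre of its underside.
- station: Fixed inspection station: three lanes along its x, 110 apart in y, each marked by two yellow lines (4 wide, inner edges 63 apart, painted flat on the bench, nothing to climb) from x -120 to the rail. Blue back rail across the far end, near face at x +50. Light frame above. Origin: on the bench, home point of the middle lane; x points away from the robot.
- lane0 (a point): Home point of the right-hand (station y -110) casting: on the bench, midway between that pair of yellow lines, 50 mm in front of the back rail's face, so a casting that is home has its origin here. x points to the rail along the lane.
- lane1 (a point): Home point of the middle (station y 0) casting: on the bench, midway between that pair of yellow lines, 50 mm in front of the back rail's face, so a casting that is home has its origin here. x points to the rail along the lane.
- lane2 (a point): Home point of the left-hand (station y +110) casting: on the bench, midway between that pair of yellow lines, 50 mm in front of the back rail's face, so a casting that is home has its origin here. x points to the rail along the lane.
- back_rail: Fixed blue steel stop rail, 16 thick, 360 long, 25 high. Origin: on the bench, middle of its near face (station x +50); the castings are eased against this face.
- light_frame: Fixed aluminium twin-bar light over the lanes, underside 108 above the bench, 28 thick. Bars along the station's y, 400 long: front bar at station x -53 to -23, rear bar x 0 to +22, joined at the ends on four 16 mm posts at y +-207. An upright gripper strikes the front bar before a casting is home; one leaning back 30 to 45 degrees, fingertips forward, reaches under. Origin: as the station's.
- tub: White plastic tub, 84 across, 85 high, standing beside the station; leave alone. Origin: centre of its underside.
- oil_bottle: Yellow oil bottle, 60 across, 150 high, standing beside the station; leave alone. Origin: centre of its underside.
- screwdriver: Red-handled screwdriver, 200 long, lying on the left of the bench; leave alone. Origin: at its middle on the bench, x along the blade.
Not all that is in view belongs to the job. What is shaped like the casting_a but turquoise is not meant.

How it is judged (in metres and radians):
At the end, for the whole second after the job is handed in: Each lane holds one casting, lying flat on the bench and at rest: far end within 1.5 mm of the back rail, centred in the lane within 5 mm, square to it within 0.05 rad (3 degrees) (((x of casting_a in the frame of lane0 between -0.0015 and 0.004 m and y of casting_a in the frame of lane0 between -0.005 and 0.005 m and angle between the x axis of casting_a and the x axis of station, either way round below 0.05 rad) or (x of casting_b in the frame of lane0 between -0.0015 and 0.004 m and y of casting_b in the frame of lane0 between -0.005 and 0.005 m and angle between the x axis of casting_b and the x axis of station, either way round below 0.05 rad) or (x of casting_c in the frame of lane0 between -0.0015 and 0.004 m and y of casting_c in the frame of lane0 between -0.005 and 0.005 m and angle between the x axis of casting_c and the x axis of station, either way round below 0.05 rad)) and ((x of casting_a in the frame of lane1 between -0.0015 and 0.004 m and y of casting_a in the frame of lane1 between -0.005 and 0.005 m and angle between the x axis of casting_a and the x axis of station, either way round below 0.05 rad) or (x of casting_b in the frame of lane1 between -0.0015 and 0.004 m and y of casting_b in the frame of lane1 between -0.005 and 0.005 m and angle between the x axis of casting_b and the x axis of station, either way round below 0.05 rad) or (x of casting_c in the frame of lane1 between -0.0015 and 0.004 m and y of casting_c in the frame of lane1 between -0.005 and 0.005 m and angle between the x axis of casting_c and the x axis of station, either way round below 0.05 rad)) and ((x of casting_a in the frame of lane2 between -0.0015 and 0.004 m and y of casting_a in the frame of lane2 between -0.005 and 0.005 m and angle between the x axis of casting_a and the x axis of station, either way round below 0.05 rad) or (x of casting_b in the frame of lane2 between -0.0015 and 0.004 m and y of casting_b in the frame of lane2 between -0.005 and 0.005 m and angle between the x axis of casting_b and the x axis of station, either way round below 0.05 rad) or (x of casting_c in the frame of lane2 between -0.0015 and 0.004 m and y of casting_c in the frame of lane2 between -0.005 and 0.005 m and angle between the x axis of casting_c and the x axis of station, either way round below 0.05 rad)) and angle between each of casting_a, casting_b, casting_c's own z axis and vertical below 0.05 rad and height (world z) of each of casting_a, casting_b, casting_c below 0.004 m and linear speed of each of casting_a, casting_b, casting_c below 0.01 m/s); the robot touches nothing.
It fails at once if a casting is rammed against the back rail (over 40 N) (contact force between any of casting_a, casting_b, casting_c and back_rail above 40 N).
It fails at once if the light frame is knocked (over 10 N) (contact force between anything else and light_frame above 10 N).
It fails at once if the white tub is moved more than 20 mm (distance of tub from where it was at the start of the episode above 0.02 m).
It fails at once if the oil bottle is moved more than 20 mm (distance of oil_bottle from where it was at the start of the episode above 0.02 m).
It fails at once if the screwdriver is moved more than 20 mm (distance of screwdriver from where it was at the start of the episode above 0.02 m).
It also fails if it takes over 67 s, if anything falls off the work surface, if the arm or the gripper's body presses on something with over 40 N, if the wrist force passes 120 N, or if a joint passes its speed limit or range.

ROBOT

A 6-joint arm with a two-finger parallel gripper is mounted at the origin on the work surface. World frame = base frame: x ahead of the robot, y to its left, z up, the work surface at z = 0. Lengths are in mm, angles in rad, forces in N, time in s.
With the tool pointing down it reaches from about 275 to 1000 mm from the base axis. Payload 8.4 kg.
Tool frame: the origin (TCP) lies on the centre line of the jaws, within the pads' length; the fingertips stand 25 mm ahead of it and the grasp point (between the pads) lies 6 mm ahead of it; z points along the fingers, x is the direction in which the jaws open and shut, and the axes are right-handed (so a half turn about z gives the same grasp; the last joint's range is limited). The gripper opens to 85 mm and grips with 20 to 120 N. Pads are 22 mm wide; open, the fingers measure 114 mm over their backs; the gripper's body (76 mm by 85 mm) begins 54 mm behind the grasp point. The pads swing forward as they close: fully open they stand 13 mm farther back than shut.
Start: joints at [-1.249, 0.353, 1.633, -0, 1.155, -0.002], TCP at [198.856, -592.524, 256.281] pointing down, gripper open.
Joint ranges: [-2.63, 2.63], [-0.92, 2.1], [0.06, 2.66], [-1.3, 4.44], [0, 2.69], [-3.02, 3.02]. Speed limits (rad/s): [2.22, 2.22, 2.79, 3.14, 3.14, 3.14].

INTERFACE

Orientations are given as [roll, pitch, yaw] about the fixed x, y, z axes, in that order (R = Rz(yaw) Ry(pitch) Rx(roll)).
In Python, from rig import r gives the robot as it stands. The module is installed in compiled form; this text tells all that it offers.
- The arm moves only by the tool jog_arm, never from a script. Its argument "deltas" is a list of rows, each an object with "gripper": the gripper command: -1 is fully open, 1 is shut, values between are in proportion; "translation": the shift along the world's x, y, z in units of 10 cm (1.0 is 10 cm), a list of three; "dr": the turn, a rotation vector about the world's x, y, z in units of pi/2 rad (1.0 is pi/2 rad), a list of three. In form: [{"gripper": gripper, "translation": [x, y, z], "dr": [wx, wy, wz]}, ...]. A call has 1 to 12 rows; each row shifts and turns the commanded pose from where the row before left it; what a row does not reach is not made up. A row lasts 1/12 s, in which the tool goes at most 41.7 mm and 7.16 degrees, less where a joint would pass 70% of its speed; a pose out of reach is approached as far as the arm can. A call with a number of a shift or a turn outside -1 to 1 is refused whole. A call with a gripper value outside its range is refused whole. The fingers move at their own pace and stop on an object; "squeeze" is the grip in N (left out, the last holds). Time passes only in rows, so rows that do not move let the fingers close. It gives the time, the measured TCP pose, the force and the opening at its end, in the units of the state.
- r.sense(): the state, without advancing time (a new reading comes with each control period).
- r.grab_frame(name): name is "scene" or "top" or "wrist"; returns the picture (420x560x3 uint8, blue, green, red); there is no depth.
- r.calibration(name): a dict with "mtx" (3x3 intrinsics, pixels), "k1" (the pictures are not rectified: a ray, as slopes to the right and down, at radius r is drawn at 1 + k1 r^2 times it, then the intrinsics apply), "world_from_camera" (4x4, takes a point from camera to world coordinates). Camera axes: x right, y down, z forward; pixel columns grow to the right and rows downward; lengths in mm; the calibration is good to about 2 mm. A picture is of the moment at which its call begins: read the wrist's pose just before it. calibration takes no time and is no camera call; for the wrist camera it gives the pose at the moment of the call.
- r.sign_off(): hands the job in, once; it reports no verdict.
The state is a dict: "clock": time; "qpos": joint angles; "qvel": joint speeds; "joint_efforts": joint torques, N m; "eef_pos": TCP position; "tcp_rot": TCP orientation; "contact_force": force on the tool from outside, world axes, zero at the start; "wrist_torque": the same for the moment, N m; "opening": opening from 0.0 (shut) to 1.0 (fully open).
Only numpy, scipy, OpenCV 4.12 (cv2) and the standard library are available. Lean on these libraries where they do the work, as an engineer would, in place of code of your own. Each camera call takes 0.05 s, during which the arm holds its last target. There are 200 camera calls.

## Working session

There is one attempt and no reset: what is moved stays moved. The work goes in short steps, Python scripts to look and compute and a tool call to move; the robot and the scene stay as the last step left them, time stands still between calls to the robot, and variables do not carry over. Pictures are saved under pics/ and viewed, about 8 in all and at most 12, crops included, and the job is handed in when it is done.

Besides the shell and the picture viewer there is one more tool, called by a JSON object that holds its "api" and its "payload", one argument or row to a line. jog_arm: Moves the arm, as the interface text tells. Shifts and turns lie within -1 to 1; 1 stands for 10 cm of shift or pi/2 rad of turn. Its arguments: {"type":"object","properties":{"deltas":{"type":"array"},"squeeze":{"type":"number"}},"required":["deltas"]}

```bash
mkdir -p pics; python3 - <<'E'
from rig import r
import cv2,numpy as np
s=r.sense();print(s['clock'],s['eef_pos'],s['tcp_rot'])
for n in ['scene','top']:
    cv2.imwrite(f'pics/{n}0.png',r.grab_frame(n));c=r.calibration(n);print(n,c['mtx'].tolist(),c['k1'],np.round(c['world_from_camera'],3).tolist())
E
```

```text
0.0 [ 198.72589881 -592.10535452  255.55006064] [ 3.14159101e+00  1.39686721e-03 -1.24701368e+00]
scene [[502.257758928208, 0.0, 278.76295526104735], [0.0, 502.257758928208, 209.43681371907402], [0.0, 0.0, 1.0]] -0.14526449286008292 [[-0.123, 0.7, -0.704, 1367.642], [0.992, 0.081, -0.093, 136.08], [-0.008, -0.71, -0.704, 882.907], [0.0, 0.0, 0.0, 1.0]]
top [[404.1664245257573, 0.0, 276.9024207690883], [0.0, 404.1664245257573, 210.66844058788504], [0.0, 0.0, 1.0]] 0.020329121475347784 [[0.029, -0.995, 0.092, 405.586], [-0.999, -0.027, 0.016, 0.337], [-0.014, -0.092, -0.996, 1166.031], [0.0, 0.0, 0.0, 1.0]]
```

View pics/top0.png

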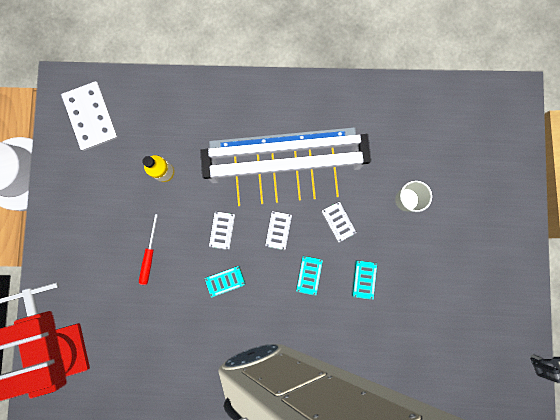

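View pics/scene0.png

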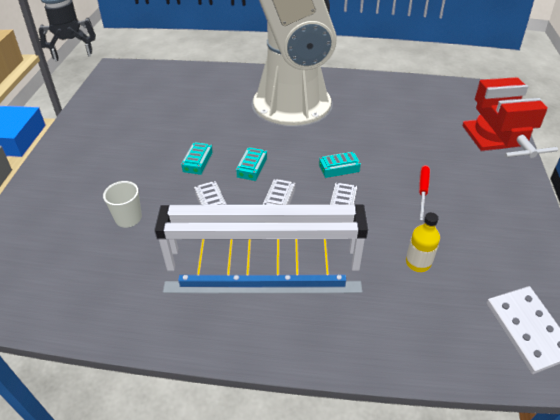

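The top view shows three white slotted castings at (222,231), (279,231) and (339,222). Things that could be mistaken for them are the turquoise blocks at (225,281), (310,275) and (365,280), and the white plate with round holes at (89,116). The white slotted ones fit the description. The six yellow lines, the blue rail near (290,138) and the twin bars are all in view. Next I'll measure.

```bash
cat > h.py <<'E'
from rig import r
import cv2,numpy as np
def to_plane(c,px,z):
    px=np.asarray(px,float).reshape(-1,2); K=c['mtx']; T=c['world_from_camera']
    d=np.c_[(px[:,0]-K[0,2])/K[0,0],(px[:,1]-K[1,2])/K[1,1]]; u=d.copy()
    for _ in range(20): u=d/(1+c['k1']*(u**2).sum(1,keepdims=True))
    v=np.c_[u,np.ones(len(u))]@T[:3,:3].T; o=T[:3,3]
    return o+v*((z-o[2])/v[:,2:])
def to_px(c,P):
    P=np.asarray(P,float).reshape(-1,3);T=c['world_from_camera'];q=(P-T[:3,3])@T[:3,:3]
    u=q[:,:2]/q[:,2:];u=u*(1+c['k1']*(u**2).sum(1,keepdims=True));K=c['mtx']
    return u*[K[0,0],K[1,1]]+[K[0,2],K[1,2]]
def blobs(m,amin,amax=1e9):
    cs,_=cv2.findContours(m,cv2.RETR_EXTERNAL,cv2.CHAIN_APPROX_NONE)
    return [c for c in cs if amin<cv2.contourArea(c)<amax]
def yellow(im): return cv2.inRange(cv2.cvtColor(im,cv2.COLOR_BGR2HSV),(18,90,90),(35,255,255))
def white(im): return cv2.inRange(cv2.cvtColor(im,cv2.COLOR_BGR2HSV),(0,0,165),(179,60,255))
def blue(im): return cv2.inRange(cv2.cvtColor(im,cv2.COLOR_BGR2HSV),(100,120,50),(125,255,255))
E
python3 - <<'E'
from h import *
for n in ['top','scene']:
    im=cv2.imread(f'pics/{n}0.png');c=r.calibration(n)
    print(n)
    for b in blobs(yellow(im),8):
        x,y,w,h=cv2.boundingRect(b)
        m=np.zeros(im.shape[:2],np.uint8);cv2.drawContours(m,[b],-1,255,-1)
        p=to_plane(c,np.argwhere(m)[:,::-1],0)[:,:2]
        vx,vy,x0,y0=cv2.fitLine(p.astype(np.float32),cv2.DIST_L2,0,.01,.01).ravel()
        if h>12: print('Y',(x,y,w,h),len(p),np.round([x0,y0,np.arctan(vy/vx),p[:,0].min(),p[:,0].max()],3))
    for b in blobs(blue(im),30):
        x,y,w,h=cv2.boundingRect(b)
        if w>80 and h<60:
            q=b[:,0,:]; P=to_plane(c,q,25 )[:,:2]; print('B',(x,y,w,h),cv2.minAreaRect(P.astype(np.float32)))
    for b in blobs(cv2.morphologyEx(white(im),cv2.MORPH_CLOSE,np.ones((7,7))),150,2500):
        x,y,w,h=cv2.boundingRect(b)
        P=to_plane(c,b[:,0,:],33)[:,:2]; print('W',(x,y,w,h),cv2.minAreaRect(P.astype(np.float32)))
    for b in blobs(cv2.inRange(cv2.cvtColor(im,cv2.COLOR_BGR2HSV),(80,90,90),(97,255,255)),150):
        P=to_plane(c,b[:,0,:],33)[:,:2]; print('T',cv2.minAreaRect(P.astype(np.float32)))
E
```

```text
top
Y (236, 176, 4, 30) 68 [5.68803e+02 1.36040e+02 1.19000e-01 5.26679e+02 6.11810e+02]
Y (258, 174, 5, 30) 72 [5.77134e+02 6.95650e+01 1.20000e-01 5.34329e+02 6.19494e+02]
Y (273, 173, 5, 30) 73 [5.81148e+02 2.67600e+01 1.25000e-01 5.38425e+02 6.23520e+02]
Y (296, 170, 5, 31) 72 [ 5.89506e+02 -3.97360e+01  1.25000e-01  5.46062e+02  6.34058e+02]
Y (311, 169, 5, 30) 71 [ 5.94180e+02 -8.24500e+01  1.16000e-01  5.52992e+02  6.38212e+02]
Y (333, 167, 6, 30) 73 [ 6.02195e+02 -1.48981e+02  1.21000e-01  5.60609e+02  6.45826e+02]
Y (161, 165, 14, 17) 35 [ 6.08611e+02  3.35383e+02 -5.18000e-01  5.91078e+02  6.39279e+02]
Y (144, 155, 24, 23) 342 [ 6.31690e+02  3.74952e+02 -5.88000e-01  6.02264e+02  6.67889e+02]
Y (545, 110, 15, 128) 1630 [ 6.51660e+02 -7.69201e+02 -1.90000e-02  4.59439e+02  8.29160e+02]
W (219, 350, 60, 70) ((37.6829719543457, 82.15145111083984), (178.5009307861328, 160.28407287597656), 1.8927316665649414)
W (0, 334, 47, 45) ((93.89689636230469, 705.46875), (87.28073120117188, 127.0592269897461), 16.933279037475586)
W (0, 266, 57, 60) ((261.65972900390625, 699.5819702148438),
[... 3021 characters left out ...]
160.86849975585938), 35.94984436035156)
W (73, 0, 25, 21) ((-648.0670166015625, -980.605224609375), (266.87677001953125, 107.10066223144531), 30.252777099609375)
W (28, 0, 39, 62) ((-482.8757629394531, -1096.0078125), (728.0708618164062, 99.16524505615234), 35.001312255859375)
W (0, 0, 35, 55) ((-484.83050537109375, -1272.068359375), (749.159912109375, 109.43968200683594), 35.74932098388672)
T ((329.73046875, 162.40127563476562), (86.86873626708984, 111.24773406982422), 21.460922241210938)
T ((352.8190612792969, -70.56974792480469), (65.62328338623047, 130.94825744628906), 81.40325164794922)
T ((345.0365905761719, -221.30419921875), (69.29269409179688, 131.20079040527344), 84.90895080566406)
```

{"api": "jog_arm", "payload": {
  "deltas": [
    {"gripper":-1,"translation":[0.204,0.312,-0.05],"dr":[0,0,0.01]},
    {"gripper":-1,"translation":[0.204,0.312,-0.05],"dr":[0,0,0.01]},
    {"gripper":-1,"translation":[0.204,0.312,-0.05],"dr":[0,0,0.01]},
    {"gripper":-1,"translation":[0.204,0.312,-0.05],"dr":[0,0,0.01]},
    {"gripper":-1,"translation":[0.204,0.312,-0.05],"dr":[0,0,0.01]},
    {"gripper":-1,"translation":[0.204,0.312,-0.05],"dr":[0,0,0.01]},
    {"gripper":-1,"translation":[0.204,0.312,-0.05],"dr":[0,0,0.01]},
    {"gripper":-1,"translation":[0.204,0.312,-0.05],"dr":[0,0,0.01]},
    {"gripper":-1,"translation":[0.204,0.312,-0.05],"dr":[0,0,0.01]},
    {"gripper":-1,"translation":[0.204,0.312,-0.05],"dr":[0,0,0.01]},
    {"gripper":-1,"translation":[0.204,0.312,-0.05],"dr":[0,0,0.01]},
    {"gripper":-1,"translation":[0.204,0.312,-0.05],"dr":[0,0,0.01]}
  ],
  "squeeze": 40
}}

```text
clock: 1.1
eef_pos: [444.2, -216.4, 196.0]
tcp_rot: [3.142, 0.0, -1.058]
contact_force: [0.9, -0.3, -0.3]
opening: 0.997
```

```bash
python3 - <<'E'
from h import *
s=r.sense();print(s['clock'],s['eef_pos'],s['tcp_rot'],s['opening']);c=r.calibration('wrist');im=r.grab_frame('wrist')
cv2.imwrite('pics/w1.png',im)
print(np.round(c['world_from_camera'],3).tolist(),c['mtx'][0],c['k1'])
for b in blobs(cv2.morphologyEx(white(im),cv2.MORPH_CLOSE,np.ones((25,25))),2000):
    P=to_plane(c,b[:,0,:],33)[:,:2]; print(cv2.boundingRect(b),cv2.minAreaRect(P.astype(np.float32)))
print(to_px(c,[[484.8,-155.1,36]]))
E
```

```text
1.1 [ 444.18161982 -216.40295832  195.99329203] [ 3.14152279e+00  5.47085199e-05 -1.05782840e+00] 0.9972460587463884
[[0.491, -0.833, -0.255, 508.893], [-0.871, -0.469, -0.143, -179.4], [-0.0, 0.293, -0.956, 313.197], [0.0, 0.0, 0.0, 1.0]] [289.89762431   0.         273.60334511] -0.02754172435966124
(437, 122, 103, 103) ((568.0193481445312, -389.6737365722656), (102.22925567626953, 102.39458465576172), 82.62791442871094)
(206, 70, 63, 110) ((486.8263854980469, -153.729248046875), (98.47345733642578, 55.68629837036133), 29.09406852722168)
(0, 0, 113, 127) ((460.0396423339844, 16.865440368652344), (64.9533462524414, 111.9803237915039), 80.7301254272461)
[[238.09413117 129.97674271]]
```

View pics/w1.png

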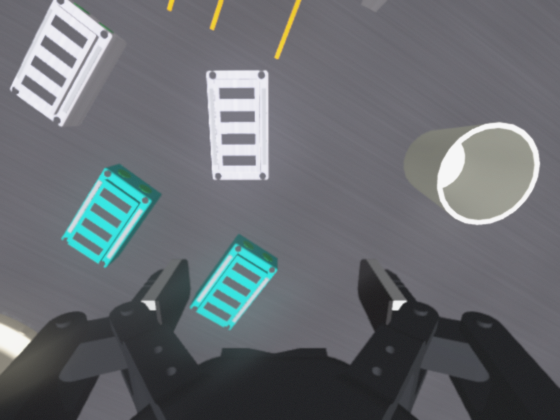

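The wrist crop settles it. The white slotted block at (238,125) is the casting, at about (486.5,-154) with yaw 29°. The turquoise decoys are behind it and the tub is at (488,173). Picking this one.

{"api": "jog_arm", "payload": {
  "deltas": [
    {"gripper":-1,"translation":[0.141,0.208,-0.2],"dr":[0,0,0]},
    {"gripper":-1,"translation":[0.141,0.208,-0.2],"dr":[0,0,0]},
    {"gripper":-1,"translation":[0.141,0.208,-0.2],"dr":[0,0,0]},
    {"gripper":-1,"translation":[0,0,-0.3],"dr":[0,0,0]},
    {"gripper":-1,"translation":[0,0,-0.3],"dr":[0,0,0]},
    {"gripper":-1,"translation":[0,0,-0.3],"dr":[0,0,0]},
    {"gripper":-1,"translation":[0,0,-0.16],"dr":[0,0,0]},
    {"gripper":0.5,"translation":[0,0,0],"dr":[0,0,0]},
    {"gripper":0.5,"translation":[0,0,0],"dr":[0,0,0]},
    {"gripper":0.5,"translation":[0,0,0],"dr":[0,0,0]},
    {"gripper":0.5,"translation":[0,0,0],"dr":[0,0,0]},
    {"gripper":0.5,"translation":[0,0,0],"dr":[0,0,0]}
  ],
  "squeeze": 40
}}

```text
clock: 2.15
eef_pos: [486.6, -156.0, 31.4]
tcp_rot: [-3.14, -0.001, -1.059]
contact_force: [0.3, -0.2, -4.6]
opening: 0.649
```

{"api": "jog_arm", "payload": {
  "deltas": [
    {"gripper":0.5,"translation":[0,0,0.1],"dr":[0,0,0]},
    {"gripper":0.5,"translation":[0.072,0.064,0],"dr":[0,0,-0.05]},
    {"gripper":0.5,"translation":[0.072,0.064,0],"dr":[0,0,-0.05]},
    {"gripper":0.5,"translation":[0.072,0.064,0],"dr":[0,0,-0.05]},
    {"gripper":0.5,"translation":[0.072,0.064,0],"dr":[0,0,-0.05]},
    {"gripper":0.5,"translation":[0.072,0.064,0],"dr":[0,0,-0.05]},
    {"gripper":0.5,"translation":[0,0,0],"dr":[0,0,0]},
    {"gripper":0.5,"translation":[0,0,-0.05],"dr":[0,0,0]},
    {"gripper":0.5,"translation":[0,0,-0.05],"dr":[0,0,0]},
    {"gripper":0.5,"translation":[0,0,0],"dr":[0,0,0]}
  ]
}}

```text
clock: 2.98
eef_pos: [521.9, -124.0, 30.5]
tcp_rot: [-3.141, -0.0, -1.449]
contact_force: [-0.7, 1.7, 2.6]
opening: 0.646
```

{"api": "jog_arm", "payload": {
  "deltas": [
    {"gripper":-1,"translation":[0,0,0],"dr":[0,0,0]},
    {"gripper":-1,"translation":[0,0,0],"dr":[0,0,0]},
    {"gripper":-1,"translation":[0,0,0],"dr":[0,0,0]},
    {"gripper":-1,"translation":[0,0,0.3],"dr":[0,0,0]},
    {"gripper":-1,"translation":[0,0,0.3],"dr":[0,0,0]},
    {"gripper":-1,"translation":[-0.13,0.278,0],"dr":[0,0,-0.037]},
    {"gripper":-1,"translation":[-0.13,0.278,0],"dr":[0,0,-0.037]},
    {"gripper":-1,"translation":[-0.13,0.278,0],"dr":[0,0,-0.037]},
    {"gripper":-1,"translation":[-0.13,0.278,0],"dr":[0,0,-0.037]},
    {"gripper":-1,"translation":[-0.13,0.278,0],"dr":[0,0,-0.037]},
    {"gripper":-1,"translation":[0,0,0],"dr":[0,0,0]}
  ]
}}

```text
clock: 3.9
eef_pos: [453.9, 18.2, 90.0]
tcp_rot: [3.139, 0.0, -1.743]
contact_force: [0.2, 0.1, 0.2]
opening: 0.999
```

```bash
python3 - <<'E'
from h import *
s=r.sense();print(s['clock'],s['eef_pos'],s['tcp_rot'],s['opening']);c=r.calibration('wrist');im=r.grab_frame('wrist')
cv2.imwrite('pics/w2.png',im)
cc=r.calibration('top');it=r.grab_frame('top')
for n,im,c,k,a in [('w',im,c,25,2000),('t',it,cc,7,300)]:
  for b in blobs(cv2.morphologyEx(white(im),cv2.MORPH_CLOSE,np.ones((k,k))),a):
    P=to_plane(c,b[:,0,:],33)[:,:2]; q=cv2.minAreaRect(P.astype(np.float32))
    if max(q[1])<115: print(n,cv2.boundingRect(b),np.round(q[0],1),np.round(q[1]),round(q[2],1))
E
```

```text
3.9 [453.85261184  18.18180089  89.99247534] [ 3.13872421e+00  1.37644743e-04 -1.74328912e+00] 0.9987153514880369
w (0, 202, 106, 127) [457.1 175. ] [63. 95.] 83.0
w (231, 154, 91, 143) [459.2  15.3] [55. 98.] 80.9
w (435, 0, 109, 182) [ 525.1 -119.9] [102.  55.] 6.8
t (317, 190, 24, 37) [ 520.6 -124.8] [101.  58.] 6.8
t (400, 181, 32, 31) [ 562.2 -368.7] [85. 87.] 1.4
```

{"api": "jog_arm", "payload": {
  "deltas": [
    {"gripper":-1,"translation":[0.03,-0.035,-0.2],"dr":[0,0,0.006]},
    {"gripper":-1,"translation":[0,0,-0.25],"dr":[0,0,0]},
    {"gripper":-1,"translation":[0,0,-0.14],"dr":[0,0,0]},
    {"gripper":0.5,"translation":[0,0,0],"dr":[0,0,0]},
    {"gripper":0.5,"translation":[0,0,0],"dr":[0,0,0]},
    {"gripper":0.5,"translation":[0,0,0],"dr":[0,0,0]},
    {"gripper":0.5,"translation":[0,0,0],"dr":[0,0,0]},
    {"gripper":0.5,"translation":[0,0,0],"dr":[0,0,0]},
    {"gripper":0.5,"translation":[0,0,0.1],"dr":[0,0,0]}
  ]
}}

```text
clock: 4.75
eef_pos: [459.2, 11.6, 41.0]
tcp_rot: [3.14, -0.0, -1.732]
contact_force: [-0.3, 0.4, -2.9]
opening: 0.645
```

{"api": "jog_arm", "payload": {
  "deltas": [
    {"gripper":0.5,"translation":[0.1255,-0.067,0],"dr":[0,0,0.0448]},
    {"gripper":0.5,"translation":[0.1255,-0.067,0],"dr":[0,0,0.0448]},
    {"gripper":0.5,"translation":[0.1255,-0.067,0],"dr":[0,0,0.0448]},
    {"gripper":0.5,"translation":[0.1255,-0.067,0],"dr":[0,0,0.0448]},
    {"gripper":0.5,"translation":[0,0,0],"dr":[0,0,0]},
    {"gripper":0.5,"translation":[0,0,-0.05],"dr":[0,0,0]},
    {"gripper":0.5,"translation":[0,0,-0.05],"dr":[0,0,0]},
    {"gripper":0.5,"translation":[0,0,0],"dr":[0,0,0]},
    {"gripper":-1,"translation":[0,0,0],"dr":[0,0,0]},
    {"gripper":-1,"translation":[0,0,0],"dr":[0,0,0]},
    {"gripper":-1,"translation":[0,0,0],"dr":[0,0,0]}
  ]
}}

```text
clock: 5.67
eef_pos: [509.6, -14.8, 31.2]
tcp_rot: [3.141, 0.0, -1.451]
contact_force: [-0.5, 0.3, -0.6]
opening: 0.997
```

{"api": "jog_arm", "payload": {
  "deltas": [
    {"gripper":-1,"translation":[0,0,0.3],"dr":[0,0,0]},
    {"gripper":-1,"translation":[0,0,0.3],"dr":[0,0,0]},
    {"gripper":-1,"translation":[-0.095,0.315,0],"dr":[0,0,-0.0257]},
    {"gripper":-1,"translation":[-0.095,0.315,0],"dr":[0,0,-0.0257]},
    {"gripper":-1,"translation":[-0.095,0.315,0],"dr":[0,0,-0.0257]},
    {"gripper":-1,"translation":[-0.095,0.315,0],"dr":[0,0,-0.0257]},
    {"gripper":-1,"translation":[-0.095,0.315,0],"dr":[0,0,-0.0257]},
    {"gripper":-1,"translation":[-0.095,0.315,0],"dr":[0,0,-0.0257]},
    {"gripper":-1,"translation":[0,0,0],"dr":[0,0,0]}
  ]
}}

```text
clock: 6.42
eef_pos: [451.6, 178.0, 91.3]
tcp_rot: [3.141, 0.001, -1.693]
contact_force: [-0.4, -0.2, -0.3]
opening: 1.001
```

```bash
cat > look.py <<'E'
from h import *
import sys
s=r.sense();print(round(s['clock'],2),np.round(s['eef_pos'],1),np.round(s['tcp_rot'],3),round(s['opening'],3));c=r.calibration('wrist');im=r.grab_frame('wrist')
cv2.imwrite('pics/w_%s.png'%sys.argv[1],im)
cc=r.calibration('top');it=r.grab_frame('top')
for n,im,c,k,a in [('w',im,c,25,2000),('t',it,cc,7,300)]:
  for b in blobs(cv2.morphologyEx(white(im),cv2.MORPH_CLOSE,np.ones((k,k))),a):
    P=to_plane(c,b[:,0,:],33)[:,:2]; q=cv2.minAreaRect(P.astype(np.float32))
    if max(q[1])<115: print(n,cv2.boundingRect(b),np.round(q[0],1),np.round(q[1]),round(q[2],1))
E
python3 look.py 3
```

```text
6.42 [451.6 178.   91.3] [ 3.141e+00  1.000e-03 -1.693e+00] 1.001
w (233, 156, 91, 143) [455.2 175.2] [55. 99.] 83.0
w (530, 33, 30, 171) [503.1   9.3] [100.  19.] 8.5
t (278, 195, 24, 37) [504.5 -16.5] [99. 58.] 6.8
t (317, 190, 24, 37) [ 521.5 -124.7] [99. 58.] 6.8
t (400, 181, 32, 31) [ 562.2 -368.8] [85. 87.] 1.4
```

{"api": "jog_arm", "payload": {
  "deltas": [
    {"gripper":-1,"translation":[0.025,-0.04,-0.2],"dr":[0,0,0]},
    {"gripper":-1,"translation":[0,0,-0.25],"dr":[0,0,0]},
    {"gripper":-1,"translation":[0,0,-0.15],"dr":[0,0,0]},
    {"gripper":0.5,"translation":[0,0,0],"dr":[0,0,0]},
    {"gripper":0.5,"translation":[0,0,0],"dr":[0,0,0]},
    {"gripper":0.5,"translation":[0,0,0],"dr":[0,0,0]},
    {"gripper":0.5,"translation":[0,0,0],"dr":[0,0,0]},
    {"gripper":0.5,"translation":[0,0,0],"dr":[0,0,0]},
    {"gripper":0.5,"translation":[0,0,0.1],"dr":[0,0,0]}
  ]
}}

```text
clock: 7.27
eef_pos: [454.8, 169.3, 40.9]
tcp_rot: [3.14, -0.001, -1.693]
contact_force: [-0.5, 0.7, -5.7]
opening: 0.642
```

{"api": "jog_arm", "payload": {
  "deltas": [
    {"gripper":0.5,"translation":[0.1035,-0.188,0],"dr":[0,0,0.0385]},
    {"gripper":0.5,"translation":[0.1035,-0.188,0],"dr":[0,0,0.0385]},
    {"gripper":0.5,"translation":[0.1035,-0.188,0],"dr":[0,0,0.0385]},
    {"gripper":0.5,"translation":[0.1035,-0.188,0],"dr":[0,0,0.0385]},
    {"gripper":0.5,"translation":[0,0,0],"dr":[0,0,0]},
    {"gripper":0.5,"translation":[0,0,0],"dr":[0,0,0]}
  ]
}}

```text
clock: 7.77
eef_pos: [497.4, 93.9, 41.9]
tcp_rot: [-3.141, -0.0, -1.454]
contact_force: [-0.5, -0.3, -6.6]
opening: 0.645
```

{"api": "jog_arm", "payload": {
  "deltas": [
    {"gripper":0.5,"translation":[0,0,-0.06],"dr":[0,0,0]},
    {"gripper":0.5,"translation":[0,0,-0.05],"dr":[0,0,0]},
    {"gripper":0.5,"translation":[0,0,0],"dr":[0,0,0]},
    {"gripper":-1,"translation":[0,0,0],"dr":[0,0,0]},
    {"gripper":-1,"translation":[0,0,0],"dr":[0,0,0]},
    {"gripper":-1,"translation":[0,0,0],"dr":[0,0,0]},
    {"gripper":-1,"translation":[0,0,0.35],"dr":[0,0,0]},
    {"gripper":-1,"translation":[0,0,0.35],"dr":[0,0,0]},
    {"gripper":-1,"translation":[-0.1,-0.01,0],"dr":[0.0084,-0.0693,0]},
    {"gripper":-1,"translation":[-0.1,-0.01,0],"dr":[0.0084,-0.0693,0]},
    {"gripper":-1,"translation":[-0.1,-0.01,0],"dr":[0.0084,-0.0693,0]},
    {"gripper":-1,"translation":[-0.1,-0.01,0],"dr":[0.0084,-0.0693,0]}
  ]
}}

```text
clock: 8.77
eef_pos: [460.2, 87.1, 99.8]
tcp_rot: [-2.753, -0.011, -1.457]
contact_force: [0.5, -2.2, -1.0]
opening: 1.002
```

{"api": "jog_arm", "payload": {
  "deltas": [
    {"gripper":-1,"translation":[0,0,0],"dr":[0.0084,-0.0693,0]},
    {"gripper":-1,"translation":[0,0,0],"dr":[0.0084,-0.0693,0]},
    {"gripper":-1,"translation":[0,0,0],"dr":[0.0084,-0.0693,0]},
    {"gripper":-1,"translation":[0,0,0],"dr":[0,0,0]},
    {"gripper":-1,"translation":[0,0,0],"dr":[0,0,0]}
  ]
}}

```text
clock: 9.18
eef_pos: [467.7, 79.0, 107.8]
tcp_rot: [-2.688, -0.046, -1.48]
contact_force: [1.2, 0.9, -0.8]
opening: 1.002
```

```bash
cat >> look.py <<'E'
from scipy.spatial.transform import Rotation as R
M=R.from_euler('xyz',s['tcp_rot']).as_matrix();print('tool x,z',np.round(M[:,0],3),np.round(M[:,2],3))
cs=r.calibration('scene');isc=r.grab_frame('scene');cv2.imwrite('pics/s_%s.png'%sys.argv[1],isc)
# lanes vs castings in station frame from wrist/top
ca,sa=np.cos(.12),np.sin(.12);O=np.array([663.3,3.4])
E
python3 look.py 4
```

```text
9.18 [467.7  79.  107.8] [-2.688 -0.046 -1.48 ] 1.002
w (213, 173, 78, 136) [493.4  95.1] [98. 55.] 6.5
w (356, 172, 81, 138) [503.2 -12.8] [103.  55.] 6.6
w (486, 166, 74, 126) [ 522.5 -123.4] [98. 65.] 6.4
t (235, 199, 27, 30) [500.5 102.1] [81. 74.] 6.6
t (278, 195, 24, 37) [503.9 -16.6] [101.  58.] 6.8
t (317, 190, 24, 38) [ 520.4 -124.6] [101.  58.] 7.1
t (400, 180, 33, 32) [ 563.1 -369.7] [88. 88.] 63.9
tool x,z [ 0.091 -0.995  0.046] [ 0.44  -0.001 -0.898]
```

```bash
python3 - <<'E'
from h import *
s=r.sense();print(np.round(s['qpos'],3),np.round(s['eef_pos'],1))
E
```

```text
[ 0.233  0.235  2.363 -0.814  0.142  2.489] [468.1  78.8 107.8]
```

```bash
cat > plan.py <<'E'
# usage: plan.py stx sty z lean_deg : world shift and rotvec (in move units) from measured pose to target TCP
from h import *
import sys,json
from scipy.spatial.transform import Rotation as R
O=np.array([663.3,3.4]);A=.12
def plan(stx,sty,z,lean,side=0):
    s=r.sense();q=s['qpos'];json.dump([list(q),list(s['eef_pos']),list(s['tcp_rot'])],open('samples.txt','a'));open('samples.txt','a').write('\n')
    M=R.from_euler('xyz',s['tcp_rot'])
    T=R.from_rotvec([0,0,A])*R.from_euler('y',-lean,degrees=True)*R.from_euler('x',side,degrees=True)*R.from_matrix(np.array([[0,-1,0],[-1,0,0],[0,0,-1.]]))
    xy=O+np.array([[np.cos(A),-np.sin(A)],[np.sin(A),np.cos(A)]])@[stx,sty]
    d=np.r_[xy,z]-s['eef_pos'];rv=(T*M.inv()).as_rotvec()
    D=np.array([[np.cos(A),np.sin(A)],[-np.sin(A),np.cos(A)]])@(s['eef_pos'][:2]-O)
    print('t',round(s['clock'],2),'st xy',np.round(D,1),'z',round(s['eef_pos'][2],1),'q',np.round(q,3),'F',np.round(s['contact_force'],1),'open',round(s['opening'],3))
    print('shift/100',np.round(d/100,3),'dr',np.round(rv/(np.pi/2),4),'deg',round(np.degrees(np.linalg.norm(rv)),1))
if __name__=='__main__': plan(*map(float,sys.argv[1:]))
E
python3 plan.py -150 110 140 0
```

```text
t 9.33 st xy [-184.7   98.2] z 107.8 q [ 0.233  0.235  2.363 -0.814  0.142  2.489] F [-1.2 -0.6 -1.3] open 0.999
shift/100 [0.331 0.158 0.322] dr [-0.002   0.2903  0.0127] deg 26.2
```

{"api": "jog_arm", "payload": {
  "deltas": [
    {"gripper":-1,"translation":[0.11,0.05,0.11],"dr":[0,0.07,0.003]},
    {"gripper":-1,"translation":[0.11,0.05,0.11],"dr":[0,0.07,0.003]},
    {"gripper":-1,"translation":[0,0,0],"dr":[0,0,0]}
  ]
}}

```text
clock: 9.58
eef_pos: [484.0, 71.8, 117.7]
tcp_rot: [-2.756, -0.07, -1.494]
contact_force: [1.0, 0.4, 0.4]
opening: 0.997
```

```bash
python3 plan.py -150 110 140 0
```

```text
t 9.58 st xy [-169.8   89.4] z 117.7 q [ 0.221  0.233  2.284 -0.449  0.276  2.113] F [1.  0.4 0.4] open 0.997
shift/100 [0.172 0.229 0.223] dr [0.0199 0.2484 0.0185] deg 22.5
```

{"api": "jog_arm", "payload": {
  "deltas": [
    {"gripper":-1,"translation":[0.1,0.05,0.1],"dr":[0,0.07,0.003]},
    {"gripper":-1,"translation":[0.0,0,0.35],"dr":[0,0.07,0.003]},
    {"gripper":-1,"translation":[0,0,0.35],"dr":[0,0,0]},
    {"gripper":-1,"translation":[0,0,0],"dr":[0,0,0]}
  ]
}}

```text
clock: 9.92
eef_pos: [494.4, 69.8, 190.6]
tcp_rot: [-2.909, -0.073, -1.486]
contact_force: [1.9, 1.1, 1.0]
opening: 1.004
```

```bash
python3 plan.py -150 110 140 0
cat > fk.py <<'E'
import json,numpy as np
from scipy.optimize import least_squares
from scipy.spatial.transform import Rotation as R
S=[json.loads(l) for l in open('samples.txt') if l.strip()]
S.append([[-1.249,.353,1.633,0,1.155,-.002],[198.856,-592.524,256.281],[3.14159,0,-1.249]])
def row(q,p,e):
    z=R.from_euler('xyz',e).as_matrix()[:,2];c=np.array([np.cos(q[0]),np.sin(q[0])])
    return q[1],q[2],c@p[:2],p[2],c@z[:2],z[2]
D=np.array([row(*s) for s in S])
# r = a + L1 sin q2 + L2 sin(q2+q3) + e cos(q2+q3) + L6 zr ; z = h + L1 cos q2 + L2 cos(q23) - e sin(q23)+ L6 zz
def lin(D):
    q2,q23=D[:,0],D[:,0]+D[:,1];o=np.ones(len(D));Z=0*o
    A=np.r_[np.c_[o,Z,np.sin(q2),np.sin(q23),np.cos(q23),D[:,4]],np.c_[Z,o,np.cos(q2),np.cos(q23),-np.sin(q23),D[:,5]]]
    return A,np.r_[D[:,2],D[:,3]]
if __name__=='__main__':
    A,b=lin(D)
    for cols in [[1,2,3,5],[0,1,2,3,5],[0,1,2,3,4,5]]:
        x,res,rk,sv=np.linalg.lstsq(A[:,cols],b,rcond=None);print(cols,np.round(x,1),np.round(np.abs(A[:,cols]@x-b).max(),2),rk,np.round(sv,3))
E
python3 fk.py
```

```text
t 9.92 st xy [-159.7   86.1] z 190.6 q [ 0.199  0.145  2.109 -0.157  0.671  1.789] F [1.9 1.1 1. ] open 1.004
shift/100 [ 0.068  0.249 -0.506] dr [0.0311 0.1517 0.017 ] deg 14.0
[1, 2, 3, 5] [111.3 606.7 452.9 236.9] 7.43 4 [3.679 1.496 0.425 0.107]
[0, 1, 2, 3, 5] [ 74.1  93.2 517.1 406.  159.9] 3.02 5 [3.703 2.443 0.517 0.109 0.083]
[0, 1, 2, 3, 4, 5] [  1.5 291.1 567.  492.7  57.7 315.3] 0.03 6 [3.89  2.89  0.584 0.363 0.09  0.017]
```

```bash
cat > ik.py <<'E'
import numpy as np,sys
from scipy.optimize import fsolve
from fk import D,lin
A,b=lin(D);P=np.linalg.lstsq(A,b,rcond=None)[0]
a,h,L1,L2,e,L6=P
O=np.array([663.3,3.4]);c,s=np.cos(.12),np.sin(.12)
def wr(x,y,z,lean,az=.12):
    """forearm angle and needed wrist bend vector"""
    p=O+[c*x-s*y,s*x+c*y];th=np.radians(lean);t=np.array([np.sin(th)*np.cos(az),np.sin(th)*np.sin(az),-np.cos(th)])
    w=np.r_[p,z]-L6*t;q1=np.arctan2(w[1],w[0]);rr=np.hypot(w[0],w[1])-a;zz=w[2]-h
    m=np.hypot(L2,e);d=np.hypot(rr,zz)
    cosK=(L1**2+m**2-d*d)/(2*L1*m)
    if abs(cosK)>1: return None
    f=lambda v:[L1*np.sin(v[0])+L2*np.sin(v[0]+v[1])+e*np.cos(v[0]+v[1])-rr,L1*np.cos(v[0])+L2*np.cos(v[0]+v[1])-e*np.sin(v[0]+v[1])-zz]
    v=fsolve(f,[.3,2.]);F=v.sum()
    tr=t[0]*np.cos(q1)+t[1]*np.sin(q1);tl=-t[0]*np.sin(q1)+t[1]*np.cos(q1)
    fe=np.array([np.cos(F),-np.sin(F)]);ff=np.array([np.sin(F),np.cos(F)])
    return q1,v[0],v[1],np.arctan2(tl,fe@[tr,t[2]]),np.arccos(np.clip(ff@[tr,t[2]],-1,1))
if __name__=='__main__':
    for y in (110,0,-110):
      for x in (-201,-120,-46):
        for l in (0,20,30,36,45,60): 
            q=wr(x,y,30,l); print(y,x,l,None if q is None else np.round(q,2))
E
python3 ik.py
```

```text
110 -201 0 [0.19 0.47 2.14 0.   0.54]
110 -201 20 [ 0.22  0.42  2.36 -1.32  0.03]
110 -201 30 [ 0.23  0.47  2.47 -2.96  0.32]
110 -201 36 [ 0.24  0.53  2.52 -3.    0.54]
110 -201 45 [ 0.26  0.67  2.59 -3.01  0.91]
110 -201 60 [ 0.3   1.03  2.64 -2.98  1.57]
110 -120 0 [0.18 0.54 1.96 0.   0.63]
110 -120 20 [ 0.2   0.48  2.2  -0.23  0.12]
110 -120 30 [ 0.21  0.5   2.3  -2.91  0.19]
110 -120 36 [ 0.22  0.54  2.36 -2.99  0.39]
110 -120 45 [ 0.23  0.63  2.43 -3.02  0.71]
110 -120 60 [ 0.25  0.88  2.5  -3.03  1.28]
110 -46 0 [0.18 0.62 1.8  0.   0.72]
110 -46 20 [ 0.19  0.55  2.04 -0.11  0.21]
110 -46 30 [ 0.19  0.55  2.15 -2.72  0.09]
110 -46 36 [ 0.2   0.58  2.21 -2.97  0.27]
110 -46 45 [ 0.21  0.64  2.28 -3.03  0.57]
110 -46 60 [ 0.22  0.82  2.36 -3.04  1.08]
0 -201 0 [-0.04  0.47  2.13  0.    0.54]
0 -201 20 [-0.09  0.43  2.35  1.26  0.08]
0 -201 30 [-0.13  0.47  2.45  2.73  0.31]
0 -201 36 [-0.15  0.53  2.51  2.82  0.52]
0 -201 45 [-0.19  0.66  2.57  2.85  0.87]
0 -201 60 [-0.27  1.    2.62  2.8   1.5 ]
0 -120 0 [-0.02  0.55  1.95  0.    0.64]
0 -120 20 [-0.05  0.49  2.19  0.45  0.14
[... 515 characters left out ...]
0 [-0.43  0.49  2.36  2.12  0.31]
-110 -201 36 [-0.48  0.53  2.41  2.33  0.48]
-110 -201 45 [-0.55  0.64  2.47  2.45  0.75]
-110 -201 60 [-0.67  0.88  2.51  2.43  1.23]
-110 -120 0 [-0.21  0.57  1.9   0.    0.67]
-110 -120 20 [-0.29  0.51  2.12  0.64  0.23]
-110 -120 30 [-0.33  0.53  2.22  1.93  0.24]
-110 -120 36 [-0.36  0.56  2.27  2.3   0.38]
-110 -120 45 [-0.41  0.63  2.33  2.5   0.64]
-110 -120 60 [-0.49  0.83  2.39  2.55  1.11]
-110 -46 0 [-0.17  0.65  1.74  0.    0.76]
-110 -46 20 [-0.23  0.58  1.97  0.43  0.29]
-110 -46 30 [-0.27  0.58  2.07  1.59  0.19]
-110 -46 36 [-0.29  0.6   2.13  2.19  0.29]
-110 -46 45 [-0.33  0.65  2.2   2.5   0.53]
-110 -46 60 [-0.38  0.81  2.27  2.62  0.99]
```

```bash
python3 - <<'E'
from ik import *
for l in (0,10,15,20,25,30,35,40,45): print(l,np.round(wr(-190,-190,130,l),2))
for l in (40,45): print(l,np.round(wr(-201,110,90,l),2))
E
python3 plan.py -190 -190 130 0
```

```text
0 [-0.4   0.38  1.92  0.    0.84]
10 [-0.45  0.33  2.03  0.16  0.65]
15 [-0.48  0.31  2.08  0.28  0.56]
20 [-0.51  0.29  2.12  0.45  0.48]
25 [-0.55  0.29  2.17  0.7   0.42]
30 [-0.59  0.29  2.22  1.    0.4 ]
35 [-0.63  0.3   2.26  1.33  0.41]
40 [-0.66  0.33  2.3   1.61  0.47]
45 [-0.7   0.36  2.33  1.81  0.56]
40 [ 0.25  0.35  2.55 -2.95  0.46]
45 [ 0.26  0.42  2.6  -2.98  0.66]
t 9.92 st xy [-159.7   86.1] z 190.6 q [ 0.199  0.145  2.109 -0.157  0.671  1.789] F [1.9 1.1 1. ] open 1.004
shift/100 [ 0.03  -2.778 -0.606] dr [0.0311 0.1517 0.017 ] deg 14.0
```

{"api": "jog_arm", "payload": {
  "deltas": [
    {"gripper":-1,"translation":[0,-0.34,0],"dr":[0.008,0.038,0.004]},
    {"gripper":-1,"translation":[0,-0.34,0],"dr":[0.008,0.038,0.004]},
    {"gripper":-1,"translation":[0,-0.34,0],"dr":[0.008,0.038,0.004]},
    {"gripper":-1,"translation":[0,-0.34,0],"dr":[0.008,0.038,0.004]},
    {"gripper":-1,"translation":[0,-0.34,-0.1],"dr":[0,0,0]},
    {"gripper":-1,"translation":[0,-0.34,-0.1],"dr":[0,0,0]},
    {"gripper":-1,"translation":[0,-0.34,-0.2],"dr":[0,0,0]},
    {"gripper":-1,"translation":[0.03,-0.34,-0.2],"dr":[0,0,0]},
    {"gripper":-1,"translation":[0,-0.06,0],"dr":[0.006,-0.05,0]},
    {"gripper":-1,"translation":[0,0,0],"dr":[0.006,-0.05,0]},
    {"gripper":-1,"translation":[0,0,0],"dr":[0.006,-0.05,0]},
    {"gripper":-1,"translation":[0,0,0],"dr":[0.004,-0.0331,0]}
  ]
}}

```text
clock: 10.92
eef_pos: [490.9, -209.1, 123.7]
tcp_rot: [-2.862, -0.0, -1.453]
contact_force: [-0.5, 0.6, 0.5]
opening: 0.999
```

```bash
python3 plan.py -190 -190 130 45
```

```text
t 10.92 st xy [-196.7 -190.4] z 123.7 q [-0.501  0.308  2.1    0.324  0.526  0.687] F [-0.5  0.6  0.5] open 0.999
shift/100 [0.066 0.012 0.063] dr [ 0.0383 -0.3196  0.0013] deg 29.0
```

29° to go; I'll take it in 2.6° rows.

{"api": "jog_arm", "payload": {
  "deltas": [
    {"gripper":-1,"translation":[0.005,0,0.005],"dr":[0.0035,-0.029,0]},
    {"gripper":-1,"translation":[0.005,0,0.005],"dr":[0.0035,-0.029,0]},
    {"gripper":-1,"translation":[0.005,0,0.005],"dr":[0.0035,-0.029,0]},
    {"gripper":-1,"translation":[0.005,0,0.005],"dr":[0.0035,-0.029,0]},
    {"gripper":-1,"translation":[0.005,0,0.005],"dr":[0.0035,-0.029,0]},
    {"gripper":-1,"translation":[0.005,0,0.005],"dr":[0.0035,-0.029,0]},
    {"gripper":-1,"translation":[0.005,0,0.005],"dr":[0.0035,-0.029,0]},
    {"gripper":-1,"translation":[0.005,0,0.005],"dr":[0.0035,-0.029,0]},
    {"gripper":-1,"translation":[0.005,0,0.005],"dr":[0.0035,-0.029,0]},
    {"gripper":-1,"translation":[0.005,0,0.005],"dr":[0.0035,-0.029,0]},
    {"gripper":-1,"translation":[0.005,0,0.005],"dr":[0.0035,-0.029,0]}
  ]
}}

```text
clock: 11.83
eef_pos: [496.7, -207.6, 129.3]
tcp_rot: [-2.36, 0.003, -1.45]
contact_force: [-0.5, 0.5, -0.0]
opening: 1.002
```

```bash
python3 plan.py -201 -110 100 45; python3 look.py 5
```

```text
t 11.83 st xy [-190.7 -189.6] z 129.3 q [-0.712  0.36   2.333  1.793  0.565 -0.923] F [-0.5  0.5 -0. ] open 1.002
shift/100 [-0.198  0.778 -0.293] dr [-0.0014 -0.0027 -0.0007] deg 0.3
11.83 [ 496.7 -207.6  129.3] [-2.36   0.003 -1.45 ] 1.002
w (0, 220, 97, 119) [504.5 -13.4] [98. 65.] 6.7
w (142, 217, 75, 119) [ 521.5 -125.1] [97. 55.] 6.9
w (434, 185, 126, 116) [ 582.8 -390.8] [107. 108.] 72.2
t (239, 199, 23, 37) [491.4  93.1] [101.  58.] 6.5
t (278, 195, 24, 37) [503.7 -16.6] [101.  58.] 6.8
t (317, 190, 33, 37) [ 522.1 -137.9] [101.  84.] 6.8
t (400, 181, 32, 31) [ 562.2 -368.7] [85. 87.] 1.4
tool x,z [ 0.121 -0.993 -0.003] [ 0.699  0.087 -0.71 ]
```

```bash
python3 -c "
import cv2;im=cv2.imread('pics/s_5.png')[100:310,80:400];cv2.imwrite('pics/s5c.png',cv2.resize(im,None,fx=2.4,fy=2.4,interpolation=cv2.INTER_CUBIC))"
```

```text
(no output)
```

View pics/s5c.png

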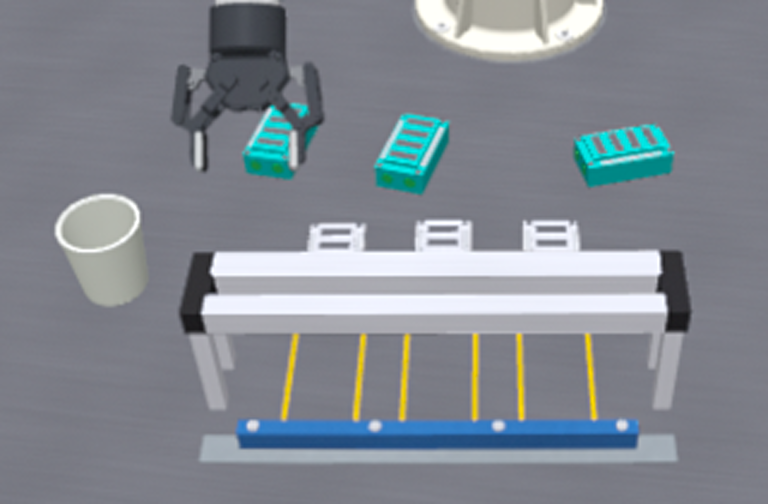

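{"api": "jog_arm", "payload": {
  "deltas": [
    {"gripper":-1,"translation":[-0.073,0.259,-0.1],"dr":[-0.0014,-0.0027,0]},
    {"gripper":-1,"translation":[-0.073,0.259,-0.1],"dr":[0,0,0]},
    {"gripper":-1,"translation":[-0.073,0.259,-0.1],"dr":[0,0,0]},
    {"gripper":-1,"translation":[0,0,-0.2],"dr":[0,0,0]},
    {"gripper":-1,"translation":[0,0,-0.2],"dr":[0,0,0]},
    {"gripper":-1,"translation":[0,0,0],"dr":[0,0,0]}
  ]
}}

```text
clock: 12.48
eef_pos: [475.2, -128.4, 57.4]
tcp_rot: [-2.36, 0.004, -1.446]
contact_force: [-1.2, 1.1, -0.9]
opening: 1.001
```

```bash
python3 plan.py -203 -110 31 45
```

```text
t 12.48 st xy [-202.5 -108.3] z 57.4 q [-0.56   0.542  2.472  2.358  0.687 -1.438] F [-1.2  1.1 -0.9] open 1.001
shift/100 [-0.003 -0.017 -0.264] dr [-0.0022 -0.0026 -0.003 ] deg 0.4
```

{"api": "jog_arm", "payload": {
  "deltas": [
    {"gripper":-1,"translation":[0,-0.017,-0.13],"dr":[-0.002,-0.003,-0.003]},
    {"gripper":-1,"translation":[0,0,-0.13],"dr":[0,0,0]},
    {"gripper":0.5,"translation":[0,0,0],"dr":[0,0,0]},
    {"gripper":0.5,"translation":[0,0,0],"dr":[0,0,0]},
    {"gripper":0.5,"translation":[0,0,0],"dr":[0,0,0]},
    {"gripper":0.5,"translation":[0,0,0],"dr":[0,0,0]},
    {"gripper":0.5,"translation":[0,0,0],"dr":[0,0,0]}
  ],
  "squeeze": 20
}}

```text
clock: 13.07
eef_pos: [476.7, -132.0, 35.5]
tcp_rot: [-2.349, -0.005, -1.452]
contact_force: [-2.1, 0.6, 0.7]
opening: 0.652
```

```bash
python3 plan.py -203 -110 31 45
```

```text
t 13.07 st xy [-201.5 -112. ] z 35.5 q [-0.564  0.624  2.47   2.434  0.757 -1.535] F [-2.1  0.6  0.7] open 0.652
shift/100 [-0.017  0.018 -0.045] dr [0.0028 0.0052 0.001 ] deg 0.5
```

{"api": "jog_arm", "payload": {
  "deltas": [
    {"gripper":0.5,"translation":[0.139,0.019,-0.005],"dr":[0.0014,0.0026,0]},
    {"gripper":0.5,"translation":[0.139,0.019,-0.005],"dr":[0.0014,0.0026,0]},
    {"gripper":0.5,"translation":[0.139,0.018,-0.005],"dr":[0,0,0]},
    {"gripper":0.5,"translation":[0.139,0.018,0],"dr":[0,0,0]},
    {"gripper":0.5,"translation":[0.139,0.018,0],"dr":[0,0,0]},
    {"gripper":0.5,"translation":[0.139,0.018,0],"dr":[0,0,0]}
  ]
}}

```text
clock: 13.57
eef_pos: [560.2, -120.9, 34.8]
tcp_rot: [-2.355, 0.001, -1.454]
contact_force: [-11.3, -1.4, 14.1]
opening: 0.648
```

```bash
python3 plan.py -70 -110 31 45
```

```text
t 13.57 st xy [-117.2 -111.1] z 34.8 q [-0.416  0.623  2.328  2.482  0.629 -1.405] F [-11.3  -1.4  14.1] open 0.648
shift/100 [ 0.467  0.067 -0.038] dr [-0.0004  0.0009  0.002 ] deg 0.2
```

{"api": "jog_arm", "payload": {
  "deltas": [
    {"gripper":0.5,"translation":[0.12,0.017,0.01],"dr":[0,0,0]},
    {"gripper":0.5,"translation":[0.12,0.017,0],"dr":[0,0,0]},
    {"gripper":0.5,"translation":[0.12,0.017,0],"dr":[0,0,0]},
    {"gripper":0.5,"translation":[0.1,0.015,0],"dr":[0,0,0]},
    {"gripper":0.5,"translation":[0,0,0],"dr":[0,0,0]}
  ]
}}

```text
clock: 13.98
eef_pos: [608.4, -114.5, 35.0]
tcp_rot: [-2.354, -0.001, -1.452]
contact_force: [1.1, 0.0, -1.8]
opening: 0.653
```

```bash
python3 plan.py -46 -110 34 45; cat > chk.py <<'E'
# rear camera view: castings' white end pixels + lane lines; top view too
from h import *
import sys
im=r.grab_frame('scene');cv2.imwrite('pics/c_%s.png'%sys.argv[1],im)
cv2.imwrite('pics/cc_%s.png'%sys.argv[1],cv2.resize(im[170:300,150:370],None,fx=3.4,fy=3.4,interpolation=cv2.INTER_CUBIC))
E
python3 chk.py 1
```

```text
t 13.98 st xy [ -68.6 -110.5] z 35.0 q [-0.355  0.634  2.242  2.491  0.562 -1.346] F [ 1.1  0.  -1.8] open 0.653
shift/100 [ 0.224  0.032 -0.01 ] dr [0.0003 0.0013 0.001 ] deg 0.2
```

View pics/cc_1.png

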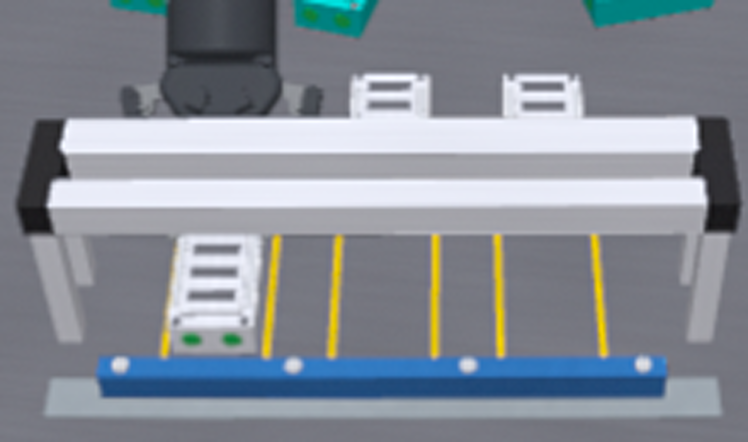

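{"api": "jog_arm", "payload": {
  "deltas": [
    {"gripper":0.5,"translation":[0.0295,0.006,0],"dr":[0,0,0]},
    {"gripper":0.5,"translation":[0.0295,0.006,0],"dr":[0,0,0]},
    {"gripper":0.5,"translation":[0.0295,0.006,0],"dr":[0,0,0]},
    {"gripper":0.5,"translation":[0.0295,0.006,0],"dr":[0,0,0]},
    {"gripper":0.5,"translation":[0.0295,0.006,0],"dr":[0,0,0]},
    {"gripper":0.5,"translation":[0.0295,0.006,0],"dr":[0,0,0]},
    {"gripper":0.5,"translation":[0,0,0],"dr":[0,0,0]}
  ]
}}

```text
clock: 14.62
eef_pos: [623.5, -111.1, 34.8]
tcp_rot: [-2.356, 0.0, -1.454]
contact_force: [-4.6, -1.5, 7.9]
opening: 0.647
```

{"api": "jog_arm", "payload": {
  "deltas": [
    {"gripper":0.5,"translation":[0.0149,0.0018,0],"dr":[0,0,0]},
    {"gripper":0.5,"translation":[0.0149,0.0018,0],"dr":[0,0,0]},
    {"gripper":0.5,"translation":[0,0,0],"dr":[0,0,0]}
  ]
}}

```text
clock: 14.87
eef_pos: [626.0, -110.7, 34.8]
tcp_rot: [-2.356, 0.001, -1.454]
contact_force: [-7.8, -1.9, 12.3]
opening: 0.651
```

{"api": "jog_arm", "payload": {
  "deltas": [
    {"gripper":0.5,"translation":[0.01,0.0012,0.008],"dr":[0,0,0]},
    {"gripper":0.5,"translation":[0.01,0.0012,0],"dr":[0,0,0]},
    {"gripper":0.5,"translation":[0,0,0],"dr":[0,0,0]}
  ]
}}

```text
clock: 15.12
eef_pos: [628.0, -110.4, 34.8]
tcp_rot: [-2.357, 0.0, -1.453]
contact_force: [-6.4, -0.8, 4.8]
opening: 0.651
```

```bash
python3 plan.py -46 -110 34 45;python3 chk.py 2
```

```text
t 15.12 st xy [ -48.7 -108.8] z 34.8 q [-0.329  0.64   2.205  2.493  0.53  -1.318] F [-6.4 -0.8  4.8] open 0.651
shift/100 [ 0.028 -0.009 -0.008] dr [-0.0002 -0.0008  0.0017] deg 0.2
```

View pics/cc_2.png

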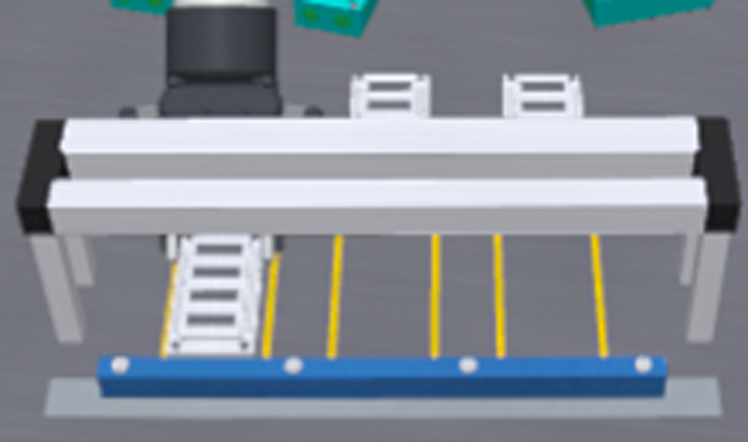

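{"api": "jog_arm", "payload": {
  "deltas": [
    {"gripper":0.5,"translation":[0.0099,0.0012,0],"dr":[0,0,0]},
    {"gripper":0.5,"translation":[0,0,0],"dr":[0,0,0]}
  ]
}}

```text
clock: 15.33
eef_pos: [628.8, -110.3, 34.8]
tcp_rot: [-2.357, 0.001, -1.454]
contact_force: [-7.6, -0.2, 7.8]
opening: 0.648
```

{"api": "jog_arm", "payload": {
  "deltas": [
    {"gripper":0.5,"translation":[0.0099,0.0012,0],"dr":[0,0,0]},
    {"gripper":0.5,"translation":[0,0,0],"dr":[0,0,0]}
  ]
}}

```text
clock: 15.5
eef_pos: [628.8, -110.2, 34.8]
tcp_rot: [-2.358, 0.001, -1.454]
contact_force: [-15.5, -3.7, 15.1]
opening: 0.653
```

{"api": "jog_arm", "payload": {
  "deltas": [
    {"gripper":0.5,"translation":[0.005,0.0006,0.003],"dr":[0,0,0]},
    {"gripper":0.5,"translation":[0,0,0],"dr":[0,0,0]},
    {"gripper":0.5,"translation":[0,0,0],"dr":[0,0,0]}
  ]
}}

```text
clock: 15.75
eef_pos: [628.9, -110.2, 34.8]
tcp_rot: [-2.359, 0.001, -1.454]
contact_force: [-17.1, -4.0, 16.3]
opening: 0.654
```

```bash
python3 plan.py -46 -110 34 45
```

```text
t 15.75 st xy [ -47.8 -108.7] z 34.8 q [-0.327  0.64   2.203  2.492  0.525 -1.314] F [-17.1  -4.   16.3] open 0.654
shift/100 [ 0.019 -0.011 -0.008] dr [-0.0003 -0.002   0.0022] deg 0.3
```

{"api": "jog_arm", "payload": {
  "deltas": [
    {"gripper":-1,"translation":[0,0,0],"dr":[0,0,0]},
    {"gripper":-1,"translation":[0,0,0],"dr":[0,0,0]},
    {"gripper":-1,"translation":[0,0,0],"dr":[0,0,0]},
    {"gripper":-1,"translation":[-0.298,-0.036,0],"dr":[0,0,0]},
    {"gripper":-1,"translation":[-0.298,-0.036,0],"dr":[0,0,0]},
    {"gripper":-1,"translation":[-0.298,-0.036,0],"dr":[0,0,0]},
    {"gripper":-1,"translation":[0,0,0.3],"dr":[0,0,0]},
    {"gripper":-1,"translation":[0,0,0.3],"dr":[0,0,0]},
    {"gripper":-1,"translation":[-0.266,0.337,0],"dr":[0,0,0]},
    {"gripper":-1,"translation":[-0.266,0.337,0],"dr":[0,0,0]},
    {"gripper":-1,"translation":[-0.266,0.337,0],"dr":[0,0,0]},
    {"gripper":-1,"translation":[0,0,0],"dr":[0,0,0]}
  ]
}}

```text
clock: 16.75
eef_pos: [458.0, -18.6, 93.9]
tcp_rot: [-2.363, 0.001, -1.45]
contact_force: [-1.2, 0.4, -0.7]
opening: 0.997
```

```bash
python3 plan.py -205 1 33 45; python3 chk.py 3; python3 look.py 6
```

```text
t 16.75 st xy [-206.5    2.7] z 93.9 q [-0.197  0.399  2.584  2.757  0.629 -1.485] F [-1.2  0.4 -0.7] open 0.997
shift/100 [ 0.017 -0.016 -0.609] dr [-0.0002 -0.0047 -0.0006] deg 0.4
16.8 [461.  -19.6  94.5] [-2.360e+00  1.000e-03 -1.449e+00] 0.998
w (233, 188, 84, 131) [503.7 -15.1] [98. 55.] 6.8
w (70, 186, 109, 129) [493.   86.6] [99. 68.] 6.5
w (350, 59, 79, 77) [ 675.6 -116.8] [107.  86.] 7.2
t (239, 199, 23, 37) [491.4  93.1] [101.  58.] 6.5
t (273, 195, 29, 38) [502.6  -6.1] [101.  79.] 6.5
t (400, 181, 32, 31) [ 562.3 -368.6] [85. 86.] 0.1
tool x,z [ 0.122 -0.993 -0.001] [ 0.699  0.086 -0.71 ]
```

View pics/cc_3.png

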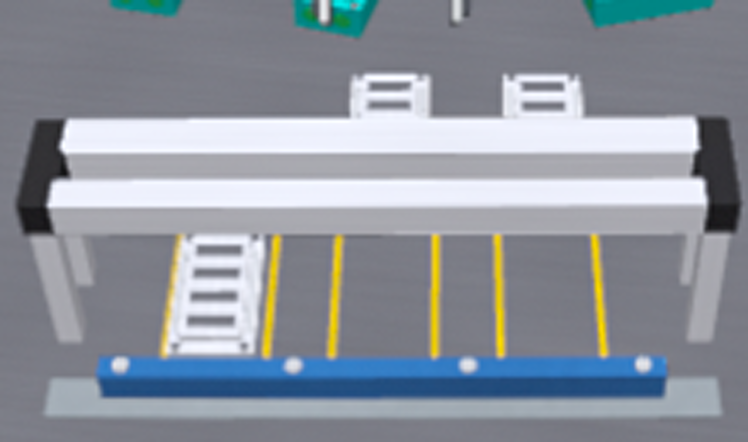

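{"api": "jog_arm", "payload": {
  "deltas": [
    {"gripper":-1,"translation":[-0.01,-0.005,-0.21],"dr":[0,-0.004,0]},
    {"gripper":-1,"translation":[0,0,-0.21],"dr":[0,0,0]},
    {"gripper":-1,"translation":[0,0,-0.2],"dr":[0,0,0]},
    {"gripper":0.5,"translation":[0,0,0],"dr":[0,0,0]},
    {"gripper":0.5,"translation":[0,0,0],"dr":[0,0,0]},
    {"gripper":0.5,"translation":[0,0,0],"dr":[0,0,0]},
    {"gripper":0.5,"translation":[0,0,0],"dr":[0,0,0]},
    {"gripper":0.5,"translation":[0,0,0],"dr":[0,0,0]}
  ]
}}

```text
clock: 17.62
eef_pos: [463.8, -23.6, 34.5]
tcp_rot: [-2.349, -0.001, -1.453]
contact_force: [0.0, -0.1, -3.6]
opening: 0.652
```

```bash
python3 plan.py -70 1 34 45
```

```text
t 17.62 st xy [-201.3   -2.9] z 34.5 q [-0.211  0.654  2.575  2.839  0.876 -1.609] F [ 0.  -0.1 -3.6] open 0.652
shift/100 [ 1.299  0.196 -0.005] dr [0.0003 0.0048 0.0017] deg 0.5
```

{"api": "jog_arm", "payload": {
  "deltas": [
    {"gripper":0.5,"translation":[0.13,0.0196,0],"dr":[0,0.0024,0.0008]},
    {"gripper":0.5,"translation":[0.13,0.0196,0],"dr":[0,0.0024,0.0008]},
    {"gripper":0.5,"translation":[0.13,0.0196,0],"dr":[0,0,0]},
    {"gripper":0.5,"translation":[0.13,0.0196,0],"dr":[0,0,0]},
    {"gripper":0.5,"translation":[0.13,0.0196,0],"dr":[0,0,0]},
    {"gripper":0.5,"translation":[0.13,0.0196,0],"dr":[0,0,0]},
    {"gripper":0.5,"translation":[0.13,0.0196,0],"dr":[0,0,0]},
    {"gripper":0.5,"translation":[0.13,0.0196,0],"dr":[0,0,0]},
    {"gripper":0.5,"translation":[0.13,0.0196,0],"dr":[0,0,0]},
    {"gripper":0.5,"translation":[0.13,0.0196,0],"dr":[0,0,0]},
    {"gripper":0.5,"translation":[0,0,0],"dr":[0,0,0]}
  ]
}}

```text
clock: 18.53
eef_pos: [596.4, -3.4, 35.6]
tcp_rot: [-2.353, -0.001, -1.45]
contact_force: [0.9, -1.0, -3.3]
opening: 0.651
```

```bash
cat >> chk.py <<'E'
# lateral gaps: sample crop rows just behind the rail: yellow centroids and white extents at image rows
hsv=cv2.cvtColor(im,cv2.COLOR_BGR2HSV);c=r.calibration('scene')
ca,sa=np.cos(.12),np.sin(.12)
def st(P): d=P[:,:2]-[663.3,3.4]; return np.c_[d[:,0]*ca+d[:,1]*sa,-d[:,0]*sa+d[:,1]*ca]
m=yellow(im);sel=[]
for b in blobs(m,8):
    x,y,w,h=cv2.boundingRect(b)
    if 230<y<285 and 150<x<370 and h>10:
        k=np.zeros_like(m);cv2.drawContours(k,[b],-1,255,-1);P=st(to_plane(c,np.argwhere(k)[:,::-1],0))
        sel.append(round(float(np.median(P[:,1])),1))
print('yellow y',sorted(sel))
w=cv2.inRange(hsv,(0,0,150),(179,50,255))
w[:240]=0;w[276:]=0;w[:,:192]=0;w[:,345:]=0
w=cv2.morphologyEx(w,cv2.MORPH_CLOSE,np.ones((7,7)))
for b in blobs(w,150):
    P=st(to_plane(c,b[:,0,:],30));q=b[:,0,:]
    lo=P[:,0]>0;ys=[];
    rows=range(246,266,2)
    L=[];Rr=[]
    for y in rows:
        xs=q[q[:,1]==y][:,0]
        if len(xs)>1:
            pl=st(to_plane(c,[[xs.min(),y],[xs.max()+0.,y]],30));L.append(pl[0]);Rr.append(pl[1])
    L=np.array(L);Rr=np.array(Rr)
    if len(L)>3:
        s1=np.polyfit(L[:,0],L[:,1],1);s2=np.polyfit(Rr[:,0],Rr[:,1],1)
        print('casting y edges at x=20',np.round([np.polyval(s1,20),np.polyval(s2,20)],1),'mid',round((np.polyval(s1,20)+np.polyval(s2,20))/2,1),'slopes',np.round([s1[0],s2[0]],3),'front x (z30)',np.round(P[:,0].max(),1))
E
python3 plan.py -70 1 34 45; python3 chk.py 4
```

```text
t 18.53 st xy [-67.2   1.2] z 35.6 q [-0.085  0.623  2.316  2.879  0.591 -1.498] F [ 0.9 -1.  -3.3] open 0.651
shift/100 [-0.027 -0.006 -0.016] dr [ 0.0002  0.0023 -0.0005] deg 0.2
yellow y [-144.6, -75.6, -32.8, 35.3, 77.5, 144.5]
casting y edges at x=20 [-25.5  31.7] mid 3.1 slopes [-0.007  0.007] front x (z30) 48.9
casting y edges at x=20 [-134.4  -77.4] mid -105.9 slopes [0.017 0.059] front x (z30) 54.6
```

{"api": "jog_arm", "payload": {
  "deltas": [
    {"gripper":0.5,"translation":[0.0286,0,0],"dr":[0,0.001,0]},
    {"gripper":0.5,"translation":[0.0286,0,0],"dr":[0,0.001,0]},
    {"gripper":0.5,"translation":[0.0286,0,0],"dr":[0,0,0]},
    {"gripper":0.5,"translation":[0.0286,0,0],"dr":[0,0,0]},
    {"gripper":0.5,"translation":[0.0286,0,0],"dr":[0,0,0]},
    {"gripper":0.5,"translation":[0.0286,0,0],"dr":[0,0,0]},
    {"gripper":0.5,"translation":[0,0,0],"dr":[0,0,0]}
  ]
}}

```text
clock: 19.17
eef_pos: [611.3, -3.7, 33.5]
tcp_rot: [-2.36, 0.001, -1.451]
contact_force: [0.6, 0.7, -1.2]
opening: 0.651
```

{"api": "jog_arm", "payload": {
  "deltas": [
    {"gripper":0.5,"translation":[0.0099,0.0012,0],"dr":[0,0,0]},
    {"gripper":0.5,"translation":[0.0099,0.0012,0],"dr":[0,0,0]},
    {"gripper":0.5,"translation":[0.0099,0.0012,0],"dr":[0,0,0]},
    {"gripper":0.5,"translation":[0,0,0],"dr":[0,0,0]}
  ]
}}

```text
clock: 19.5
eef_pos: [613.5, -3.2, 33.3]
tcp_rot: [-2.361, 0.001, -1.45]
contact_force: [-2.7, -0.8, 3.1]
opening: 0.652
```

```bash
python3 plan.py -45 -1 34 45; python3 chk.py 5
```

```text
t 19.5 st xy [-50.2  -0.6] z 33.3 q [-0.081  0.629  2.277  2.869  0.552 -1.481] F [-2.7 -0.8  3.1] open 0.652
shift/100 [0.052 0.002 0.007] dr [-0.     -0.003  -0.0002] deg 0.3
yellow y [-144.6, -75.6, -33.1, 35.4, 77.5, 144.5]
casting y edges at x=20 [-25.   29.5] mid 2.2 slopes [0.087 0.009] front x (z30) 54.4
casting y edges at x=20 [-134.4  -77.4] mid -105.9 slopes [0.017 0.059] front x (z30) 54.6
```

{"api": "jog_arm", "payload": {
  "deltas": [
    {"gripper":0.5,"translation":[0.0099,0.0012,0],"dr":[0,0,0]},
    {"gripper":0.5,"translation":[0,0,0],"dr":[0,0,0]}
  ]
}}

```text
clock: 19.72
eef_pos: [614.4, -3.1, 33.3]
tcp_rot: [-2.361, 0.001, -1.45]
contact_force: [-4.3, 0.9, 3.3]
opening: 0.648
```

{"api": "jog_arm", "payload": {
  "deltas": [
    {"gripper":0.5,"translation":[0.0099,0.0012,0],"dr":[0,0,0]},
    {"gripper":0.5,"translation":[0,0,0],"dr":[0,0,0]}
  ]
}}

```text
clock: 19.88
eef_pos: [615.5, -3.0, 33.3]
tcp_rot: [-2.361, 0.001, -1.45]
contact_force: [-4.5, -0.6, 4.2]
opening: 0.648
```

{"api": "jog_arm", "payload": {
  "deltas": [
    {"gripper":0.5,"translation":[0.0099,0.0012,0.003],"dr":[0,0,0]},
    {"gripper":0.5,"translation":[0,0,0],"dr":[0,0,0]}
  ]
}}

```text
clock: 20.05
eef_pos: [616.5, -2.8, 33.4]
tcp_rot: [-2.361, 0.001, -1.45]
contact_force: [-1.8, 0.1, 0.4]
opening: 0.653
```

{"api": "jog_arm", "payload": {
  "deltas": [
    {"gripper":0.5,"translation":[0.0099,0.0012,0],"dr":[0,0,0]},
    {"gripper":0.5,"translation":[0.0099,0.0012,0],"dr":[0,0,0]},
    {"gripper":0.5,"translation":[0,0,0],"dr":[0,0,0]}
  ]
}}

```text
clock: 20.3
eef_pos: [617.7, -2.7, 33.3]
tcp_rot: [-2.362, 0.001, -1.451]
contact_force: [-7.7, -1.1, 5.4]
opening: 0.653
```

{"api": "jog_arm", "payload": {
  "deltas": [
    {"gripper":0.5,"translation":[0.0099,0.0012,0],"dr":[0,0,0]},
    {"gripper":0.5,"translation":[0,0,0],"dr":[0,0,0]}
  ]
}}

```text
clock: 20.47
eef_pos: [617.7, -2.6, 33.3]
tcp_rot: [-2.363, 0.001, -1.451]
contact_force: [-15.0, -3.3, 12.7]
opening: 0.653
```

{"api": "jog_arm", "payload": {
  "deltas": [
    {"gripper":0.5,"translation":[0.0099,0.0012,0],"dr":[0,0,0]},
    {"gripper":0.5,"translation":[0,0,0],"dr":[0,0,0]}
  ]
}}

```text
clock: 20.63
eef_pos: [617.9, -2.5, 33.2]
tcp_rot: [-2.364, 0.001, -1.451]
contact_force: [-20.0, -3.9, 16.6]
opening: 0.652
```

{"api": "jog_arm", "payload": {
  "deltas": [
    {"gripper":-1,"translation":[0,0,0],"dr":[0,0,0]},
    {"gripper":-1,"translation":[0,0,0],"dr":[0,0,0]},
    {"gripper":-1,"translation":[0,0,0],"dr":[0,0,0]},
    {"gripper":-1,"translation":[-0.298,-0.036,0],"dr":[0,0,0]},
    {"gripper":-1,"translation":[-0.298,-0.036,0],"dr":[0,0,0]},
    {"gripper":-1,"translation":[-0.298,-0.036,0],"dr":[0,0,0]},
    {"gripper":-1,"translation":[0,0,0.3],"dr":[0,0,0]},
    {"gripper":-1,"translation":[0,0,0.3],"dr":[0,0,0]},
    {"gripper":-1,"translation":[-0.269,0.337,0],"dr":[0,0,0]},
    {"gripper":-1,"translation":[-0.269,0.337,0],"dr":[0,0,0]},
    {"gripper":-1,"translation":[-0.269,0.337,0],"dr":[0,0,0]},
    {"gripper":-1,"translation":[0,0,0],"dr":[0,0,0]}
  ]
}}

```text
clock: 21.63
eef_pos: [451.9, 86.1, 93.0]
tcp_rot: [-2.364, 0.001, -1.442]
contact_force: [-0.8, -0.4, -0.2]
opening: 0.996
```

```bash
python3 plan.py -204 110 32 45; python3 chk.py 6
```

```text
t 21.63 st xy [-200.   107.5] z 93.0 q [ 0.237  0.402  2.59   3.27   0.629 -1.597] F [-0.8 -0.4 -0.2] open 0.996
shift/100 [-0.043  0.02  -0.61 ] dr [ 0.0001 -0.0051 -0.0054] deg 0.7
yellow y [-144.6, -75.7, -33.1, 34.5, 77.5, 144.5]
casting y edges at x=20 [-26.3  29.5] mid 1.6 slopes [0.007 0.009] front x (z30) 54.4
casting y edges at x=20 [-134.4  -77.2] mid -105.8 slopes [0.017 0.038] front x (z30) 54.6
```

{"api": "jog_arm", "payload": {
  "deltas": [
    {"gripper":-1,"translation":[-0.043,0.02,-0.21],"dr":[0,-0.005,-0.005]},
    {"gripper":-1,"translation":[0,0,-0.2],"dr":[0,0,0]},
    {"gripper":-1,"translation":[0,0,-0.19],"dr":[0,0,0]},
    {"gripper":0.5,"translation":[0,0,0],"dr":[0,0,0]},
    {"gripper":0.5,"translation":[0,0,0],"dr":[0,0,0]},
    {"gripper":0.5,"translation":[0,0,0],"dr":[0,0,0]},
    {"gripper":0.5,"translation":[0,0,0],"dr":[0,0,0]},
    {"gripper":0.5,"translation":[0,0,0],"dr":[0,0,0]}
  ]
}}

```text
clock: 22.35
eef_pos: [452.4, 82.8, 34.7]
tcp_rot: [-2.352, 0.001, -1.459]
contact_force: [-0.6, -0.4, -4.0]
opening: 0.65
```

```bash
python3 plan.py -68 109 34 45
```

```text
t 22.35 st xy [-199.9  104.1] z 34.7 q [ 0.241  0.659  2.593  3.258  0.899 -1.552] F [-0.6 -0.4 -4. ] open 0.65
shift/100 [ 1.303  0.206 -0.007] dr [-0.0008  0.0028  0.0055] deg 0.6
```

{"api": "jog_arm", "payload": {
  "deltas": [
    {"gripper":0.5,"translation":[0.13,0.0206,0],"dr":[0,0.0014,0.0027]},
    {"gripper":0.5,"translation":[0.13,0.0206,0],"dr":[0,0.0014,0.0027]},
    {"gripper":0.5,"translation":[0.13,0.0206,0],"dr":[0,0,0]},
    {"gripper":0.5,"translation":[0.13,0.0206,0],"dr":[0,0,0]},
    {"gripper":0.5,"translation":[0.13,0.0206,0],"dr":[0,0,0]},
    {"gripper":0.5,"translation":[0.13,0.0206,0],"dr":[0,0,0]},
    {"gripper":0.5,"translation":[0.13,0.0206,0],"dr":[0,0,0]},
    {"gripper":0.5,"translation":[0.13,0.0206,0],"dr":[0,0,0]},
    {"gripper":0.5,"translation":[0.13,0.0206,0],"dr":[0,0,0]},
    {"gripper":0.5,"translation":[0.13,0.0206,0],"dr":[0,0,0]},
    {"gripper":0.5,"translation":[0,0,0],"dr":[0,0,0]}
  ]
}}

```text
clock: 23.27
eef_pos: [585.0, 104.1, 35.8]
tcp_rot: [-2.352, 0.001, -1.451]
contact_force: [1.5, 0.7, -4.0]
opening: 0.652
```

```bash
python3 plan.py -52 109.3 34 45; python3 chk.py 7
```

```text
t 23.27 st xy [-65.6 109.3] z 35.8 q [ 0.205  0.622  2.325  3.247  0.595 -1.598] F [ 1.5  0.7 -4. ] open 0.652
shift/100 [ 0.135  0.016 -0.018] dr [-0.0011  0.0023 -0.0002] deg 0.2
yellow y [-144.6, -75.6, -33.1, 34.5, 77.4, 145.4]
casting y edges at x=20 [ 84.2 139.7] mid 111.9 slopes [0.033 0.041] front x (z30) 52.1
casting y edges at x=20 [-26.3  29.5] mid 1.6 slopes [0.007 0.009] front x (z30) 54.3
casting y edges at x=20 [-134.4  -79.8] mid -107.1 slopes [ 0.017 -0.01 ] front x (z30) 54.6
```

{"api": "jog_arm", "payload": {
  "deltas": [
    {"gripper":0.5,"translation":[0.027,0.003,-0.003],"dr":[0,0.002,0]},
    {"gripper":0.5,"translation":[0.027,0.003,-0.003],"dr":[0,0,0]},
    {"gripper":0.5,"translation":[0.027,0.003,0],"dr":[0,0,0]},
    {"gripper":0.5,"translation":[0.027,0.003,0],"dr":[0,0,0]},
    {"gripper":0.5,"translation":[0.027,0.003,0],"dr":[0,0,0]},
    {"gripper":0.5,"translation":[0,0,0],"dr":[0,0,0]}
  ]
}}

```text
clock: 23.82
eef_pos: [594.8, 105.1, 33.5]
tcp_rot: [-2.36, 0.001, -1.45]
contact_force: [-4.7, -1.2, 3.3]
opening: 0.652
```

{"api": "jog_arm", "payload": {
  "deltas": [
    {"gripper":0.5,"translation":[0.0099,0.0012,0],"dr":[0,0,0]},
    {"gripper":0.5,"translation":[0.0099,0.0012,0],"dr":[0,0,0]},
    {"gripper":0.5,"translation":[0,0,0],"dr":[0,0,0]}
  ]
}}

```text
clock: 24.07
eef_pos: [596.4, 105.3, 33.5]
tcp_rot: [-2.36, 0.001, -1.45]
contact_force: [-6.9, -0.7, 8.1]
opening: 0.655
```

{"api": "jog_arm", "payload": {
  "deltas": [
    {"gripper":0.5,"translation":[0.0099,0.0012,0],"dr":[0,0,0]},
    {"gripper":0.5,"translation":[0.0099,0.0012,0],"dr":[0,0,0]},
    {"gripper":0.5,"translation":[0,0,0],"dr":[0,0,0]}
  ]
}}

```text
clock: 24.32
eef_pos: [598.4, 105.5, 33.5]
tcp_rot: [-2.36, 0.001, -1.45]
contact_force: [-7.5, -1.0, 8.0]
opening: 0.654
```

```bash
python3 plan.py -45 109.3 34 45; python3 chk.py 8
```

```text
t 24.32 st xy [-52.2 109.1] z 33.5 q [ 0.201  0.627  2.294  3.246  0.561 -1.601] F [-7.5 -1.   8. ] open 0.654
shift/100 [0.071 0.01  0.005] dr [-0.0005 -0.0028 -0.0005] deg 0.3
yellow y [-144.6, -75.6, -33.1, 34.5, 77.3, 145.4]
casting y edges at x=20 [ 83.9 138.5] mid 111.2 slopes [ 0.031 -0.004] front x (z30) 52.2
casting y edges at x=20 [-26.3  29.5] mid 1.6 slopes [0.007 0.009] front x (z30) 54.3
casting y edges at x=20 [-134.4  -77.4] mid -105.9 slopes [0.017 0.059] front x (z30) 54.6
```

{"api": "jog_arm", "payload": {
  "deltas": [
    {"gripper":0.5,"translation":[0.0099,0.0012,0.004],"dr":[0,0,0]},
    {"gripper":0.5,"translation":[0.0099,0.0012,0],"dr":[0,0,0]},
    {"gripper":0.5,"translation":[0.0099,0.0012,0],"dr":[0,0,0]},
    {"gripper":0.5,"translation":[0,0,0],"dr":[0,0,0]}
  ]
}}

```text
clock: 24.7
eef_pos: [601.5, 105.9, 33.5]
tcp_rot: [-2.361, 0.001, -1.45]
contact_force: [-5.5, -0.8, 4.3]
opening: 0.651
```

{"api": "jog_arm", "payload": {
  "deltas": [
    {"gripper":0.5,"translation":[0.0099,0.0012,0],"dr":[0,0,0]},
    {"gripper":0.5,"translation":[0.0099,0.0012,0],"dr":[0,0,0]},
    {"gripper":0.5,"translation":[0,0,0],"dr":[0,0,0]}
  ]
}}

```text
clock: 24.95
eef_pos: [602.5, 106.1, 33.5]
tcp_rot: [-2.362, 0.001, -1.45]
contact_force: [-12.7, -0.9, 10.6]
opening: 0.655
```

{"api": "jog_arm", "payload": {
  "deltas": [
    {"gripper":0.5,"translation":[0.0099,0.0012,0],"dr":[0,0,0]},
    {"gripper":0.5,"translation":[0,0,0],"dr":[0,0,0]}
  ]
}}

```text
clock: 25.12
eef_pos: [602.7, 106.1, 33.4]
tcp_rot: [-2.363, 0.001, -1.449]
contact_force: [-18.4, -2.5, 16.8]
opening: 0.654
```

{"api": "jog_arm", "payload": {
  "deltas": [
    {"gripper":-1,"translation":[0,0,0],"dr":[0,0,0]},
    {"gripper":-1,"translation":[0,0,0],"dr":[0,0,0]},
    {"gripper":-1,"translation":[0,0,0],"dr":[0,0,0]},
    {"gripper":-1,"translation":[-0.298,-0.036,0],"dr":[0,0,0]},
    {"gripper":-1,"translation":[-0.298,-0.036,0],"dr":[0,0,0]},
    {"gripper":-1,"translation":[-0.298,-0.036,0],"dr":[0,0,0]},
    {"gripper":-1,"translation":[0,0,0.2],"dr":[0,0,0]},
    {"gripper":-1,"translation":[0,0,0.2],"dr":[0,0,0]},
    {"gripper":-1,"translation":[-0.15,-0.3,0],"dr":[0,0,0]},
    {"gripper":-1,"translation":[-0.15,-0.3,0],"dr":[0,0,0]},
    {"gripper":-1,"translation":[-0.15,-0.3,0],"dr":[0,0,0]},
    {"gripper":-1,"translation":[-0.15,-0.3,0],"dr":[0,0,0]}
  ]
}}

```text
clock: 26.12
eef_pos: [455.9, -24.2, 73.9]
tcp_rot: [-2.359, 0.001, -1.448]
contact_force: [0.6, -0.6, -0.4]
opening: 1.001
```

```bash
python3 plan.py -200 0 90 45; python3 chk.py 9; python3 - <<'E'
from h import *
im=r.grab_frame('wrist');c=r.calibration('wrist');cv2.imwrite('pics/wf.png',im)
im=cv2.imread('pics/wf.png')
np.save('wf.npy',c['world_from_camera'])
E
```

```text
t 26.12 st xy [-209.2   -2.6] z 73.9 q [-0.225  0.487  2.59   2.767  0.722 -1.535] F [ 0.6 -0.6 -0.4] open 1.001
shift/100 [0.088 0.037 0.161] dr [-0.0007 -0.0018 -0.0019] deg 0.2
yellow y [-144.6, -75.6, -33.1, 34.5, 77.5, 145.3]
casting y edges at x=20 [ 83.9 138.1] mid 111.0 slopes [ 0.08  -0.011] front x (z30) 52.2
casting y edges at x=20 [-26.3  29.5] mid 1.6 slopes [0.007 0.009] front x (z30) 54.4
casting y edges at x=20 [-134.4  -77.4] mid -105.9 slopes [0.017 0.059] front x (z30) 54.6
```

View pics/wf.png

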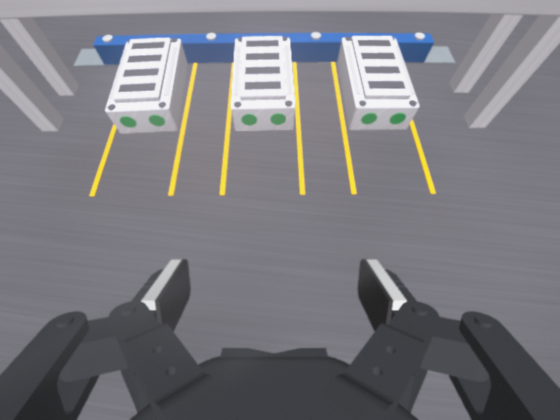

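The three castings sit against the blue rail, with rear faces at about (150,120), (264,119) and (381,117) and the yellow lines beside each. Next I'll measure the gaps precisely.

```bash
cat > gap.py <<'E'
from h import *
im=cv2.imread('pics/wf.png');c=r.calibration('wrist');c=dict(c);c['world_from_camera']=np.load('wf.npy')
ca,sa=np.cos(.12),np.sin(.12)
def st(P): d=P[:,:2]-[663.3,3.4]; return np.c_[d[:,0]*ca+d[:,1]*sa,-d[:,0]*sa+d[:,1]*ca]
hs=cv2.cvtColor(im,cv2.COLOR_BGR2HSV);Y=yellow(im)
rows=np.arange(138,188)
L=[]
for b in blobs(Y,60):
    k=np.zeros_like(Y);cv2.drawContours(k,[b],-1,255,-1);q=np.argwhere((k>0)&(np.arange(420)[:,None]<195))[:,::-1]
    if len(q)<60: continue
    P=st(to_plane(c,q,0));P=P[P[:,0]<-60];p=np.polyfit(P[:,0],P[:,1],1);L.append((np.polyval(p,-50),p[0],np.polyval(p,20)))
L=sorted(L);print('lines y at -50, slope, y at 20',np.round(L,3).tolist())
w=cv2.inRange(hs,(0,0,110),(179,45,255)); g=cv2.inRange(hs,(45,80,40),(85,255,255)); w=cv2.morphologyEx(w|g,cv2.MORPH_CLOSE,np.ones((9,9)));w[:36]=0;w[:,:105]=0;w[:,420:]=0;w[140:]=0
w=cv2.morphologyEx(w,cv2.MORPH_OPEN,np.ones((5,5)))
for b in blobs(w,1500):
    q=b[:,0,:];x,y,ww,hh=cv2.boundingRect(b)
    # rear face: columns near the foot -> fit bottom edge; sides at rows just above the foot
    bot=np.array([[u,q[q[:,0]==u][:,1].max()] for u in range(x+8,x+ww-8) if (q[:,0]==u).any()])
    S=[]
    for v in range(y+hh-9,y+hh-5):
        xs=q[q[:,1]==v][:,0]
        if len(xs)>1: S.append((xs.min(),xs.max(),v))
    S=np.array(S).mean(0)
    p=np.polyfit(bot[:,0],bot[:,1]+.5,1);fl,fr=[[u,np.polyval(p,u)] for u in (S[0]-.5,S[1]+.5)]
    F=st(to_plane(c,[fl,fr],0));print((x,y,ww,hh),'foot px',np.round([fl,fr],1).tolist(),'st',np.round(F,1).tolist(),'mid y',round(F[:,1].mean(),1),'width',round(abs(F[0,1]-F[1,1]),1),'edge slope',round((F[1,0]-F[0,0])/(F[1,1]-F[0,1]),3))
cv2.imwrite('pics/wfz.png',cv2.resize(im[30:150,85:440],None,fx=2.2,fy=3.2,interpolation=cv2.INTER_CUBIC))
E
python3 gap.py
```

```text
lines y at -50, slope, y at 20 [[-142.468, -0.005, -142.813], [-75.1, -0.001, -75.2], [-32.084, -0.004, -32.366], [35.174, -0.003, 34.995], [78.325, -0.002, 78.169], [145.529, -0.003, 145.328]]
(105, 36, 315, 104) foot px [[104.5, 139.5], [419.5, 139.5]] st [[-57.0, 150.9], [-60.6, -145.3]] mid y 2.8 width 296.1 edge slope 0.012
```

View pics/wfz.png

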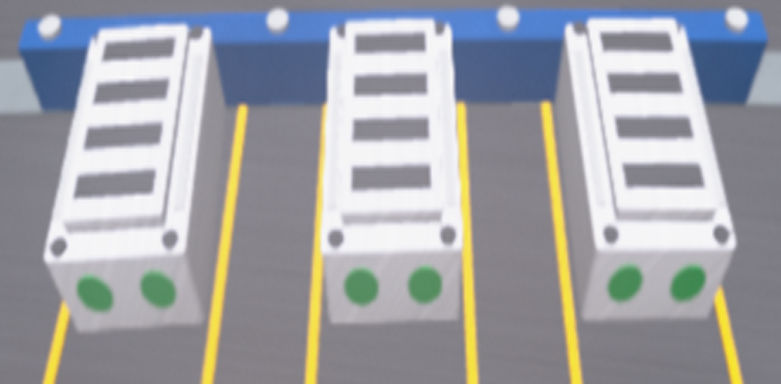

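```bash
cat >> gap.py <<'E'
print('---')
for n,l,rr,ln in [('A',(78,330),(203,324),(78.25,145.45)),('B',(328,323),(459,319),(-32.1,35.1)),('C',(585,319),(711,317),(-142.6,-75.1))]:
    F=st(to_plane(c,[[85+p[0]/2.2-.3,30+p[1]/3.2-.3] for p in (l,rr)],0));print(n,np.round(F,1).tolist(),'off',round(F[:,1].mean()-sum(ln)/2,1),'w',round(F[0,1]-F[1,1],1),'yaw',round((F[1,0]-F[0,0])/(F[0,1]-F[1,1]),3))
R=st(to_plane(c,[[85+x/2.2,30+y/3.2] for x,y in [(225,50),(330,49),(452,46),(565,45)]],25)); print('rail near top edge',np.round(R,1).tolist())
# vertical-edge profile at rear face rows: strongest |dI/du| in row band
gr=cv2.cvtColor(im,cv2.COLOR_BGR2GRAY).astype(float)
for v in (118,122,126):
    d=np.abs(np.gradient(cv2.GaussianBlur(gr,(1,5),0)[v]));pk=[u for u in range(100,430) if d[u]>14 and d[u]==d[u-3:u+4].max()];print(v,pk)
E
python3 gap.py | sed -n '/---/,$p'
```

```text
---
A [[-49.1, 137.8], [-47.8, 83.4]] off -1.3 w 54.5 yaw 0.023
B [[-48.3, 29.1], [-47.4, -27.5]] off -0.7 w 56.6 yaw 0.015
C [[-47.9, -82.1], [-47.3, -137.3]] off -0.8 w 55.3 yaw 0.01
rail near top edge [[45.4, 79.5], [44.7, 30.1], [45.5, -27.0], [45.7, -80.1]]
118 [110, 120, 149, 164, 182, 187, 226, 231, 241, 256, 270, 285, 295, 300, 339, 344, 361, 376, 390, 405, 413]
122 [112, 120, 136, 149, 164, 181, 186, 226, 230, 242, 256, 271, 295, 300, 340, 345, 362, 390, 414]
126 [112, 181, 185, 225, 230, 296, 300, 340, 345, 410, 415]
```

{"api": "jog_arm", "payload": {
  "deltas": [
    {"gripper":1,"translation":[0.1,0.25,0],"dr":[0,0,0]},
    {"gripper":1,"translation":[0.15,0.25,0],"dr":[0,0,0]},
    {"gripper":1,"translation":[0.2,0.25,-0.05],"dr":[0,0,0]},
    {"gripper":1,"translation":[0.2,0.25,-0.05],"dr":[0,0,0]},
    {"gripper":1,"translation":[0.2,0.23,-0.04],"dr":[0,0,0]},
    {"gripper":1,"translation":[0,0,-0.14],"dr":[0,0,0]},
    {"gripper":1,"translation":[0,0,-0.14],"dr":[0,0,0]},
    {"gripper":1,"translation":[0,0,0],"dr":[0,0,0]}
  ]
}}

```text
clock: 26.88
eef_pos: [541.0, 100.7, 29.6]
tcp_rot: [-2.362, 0.001, -1.447]
contact_force: [-0.9, -0.1, 0.2]
opening: 0.001
```

```bash
python3 plan.py -82 109.3 30 45
```

```text
t 26.88 st xy [-109.8  111.2] z 29.6 q [ 0.22   0.629  2.408  3.249  0.676 -1.585] F [-0.9 -0.1  0.2] open 0.001
shift/100 [0.278 0.014 0.004] dr [-0.0003 -0.0039 -0.0021] deg 0.4
```

{"api": "jog_arm", "payload": {
  "deltas": [
    {"gripper":1,"translation":[0.07,0.0035,0],"dr":[0,-0.002,-0.001]},
    {"gripper":1,"translation":[0.07,0.0035,0],"dr":[0,-0.002,-0.001]},
    {"gripper":1,"translation":[0.07,0.0035,0],"dr":[0,0,0]},
    {"gripper":1,"translation":[0.068,0.0035,0],"dr":[0,0,0]},
    {"gripper":1,"translation":[0.0099,0.0012,0],"dr":[0,0,0]},
    {"gripper":1,"translation":[0.0099,0.0012,0],"dr":[0,0,0]},
    {"gripper":1,"translation":[0,0,0],"dr":[0,0,0]}
  ]
}}

```text
clock: 27.47
eef_pos: [571.2, 100.4, 31.7]
tcp_rot: [-2.354, 0.001, -1.453]
contact_force: [0.1, 0.3, 0.9]
opening: -0.001
```

{"api": "jog_arm", "payload": {
  "deltas": [
    {"gripper":1,"translation":[0.0099,0.0012,0],"dr":[0,0,0]},
    {"gripper":1,"translation":[0.0099,0.0012,0],"dr":[0,0,0]},
    {"gripper":1,"translation":[0,0,0],"dr":[0,0,0]}
  ]
}}

```text
clock: 27.72
eef_pos: [572.9, 100.8, 31.4]
tcp_rot: [-2.354, 0.0, -1.453]
contact_force: [0.0, 0.2, 0.4]
opening: -0.003
```

{"api": "jog_arm", "payload": {
  "deltas": [
    {"gripper":1,"translation":[0.0099,0.0012,0],"dr":[0,0,0]},
    {"gripper":1,"translation":[0.0099,0.0012,0],"dr":[0,0,0]},
    {"gripper":1,"translation":[0,0,0],"dr":[0,0,0]}
  ]
}}

```text
clock: 27.97
eef_pos: [575.1, 101.2, 31.4]
tcp_rot: [-2.354, 0.001, -1.453]
contact_force: [0.4, -0.8, 0.1]
opening: -0.001
```

{"api": "jog_arm", "payload": {
  "deltas": [
    {"gripper":1,"translation":[0.0099,0.0012,0],"dr":[0,0,0]},
    {"gripper":1,"translation":[0.0099,0.0012,0],"dr":[0,0,0]},
    {"gripper":1,"translation":[0,0,0],"dr":[0,0,0]}
  ]
}}

```text
clock: 28.22
eef_pos: [576.4, 101.3, 31.1]
tcp_rot: [-2.355, 0.0, -1.453]
contact_force: [-2.6, 0.4, 2.1]
opening: 0.001
```

{"api": "jog_arm", "payload": {
  "deltas": [
    {"gripper":1,"translation":[0.0099,0.0012,0],"dr":[0,0,0]},
    {"gripper":1,"translation":[0.0099,0.0012,0],"dr":[0,0,0]},
    {"gripper":1,"translation":[0,0,0],"dr":[0,0,0]}
  ]
}}

```text
clock: 28.47
eef_pos: [576.7, 101.3, 30.6]
tcp_rot: [-2.358, 0.0, -1.452]
contact_force: [-11.3, -0.6, 6.5]
opening: -0.001
```

{"api": "jog_arm", "payload": {
  "deltas": [
    {"gripper":1,"translation":[0.0099,0.0012,0],"dr":[0,0,0]},
    {"gripper":1,"translation":[0,0,0],"dr":[0,0,0]}
  ]
}}

```text
clock: 28.63
eef_pos: [576.7, 101.3, 30.2]
tcp_rot: [-2.36, 0.0, -1.452]
contact_force: [-14.2, -1.5, 8.3]
opening: -0.0
```

{"api": "jog_arm", "payload": {
  "deltas": [
    {"gripper":1,"translation":[-0.1,-0.012,0],"dr":[0,0,0]},
    {"gripper":1,"translation":[-0.298,-0.036,0],"dr":[0,0,0]},
    {"gripper":1,"translation":[-0.298,-0.036,0],"dr":[0,0,0]},
    {"gripper":1,"translation":[-0.298,-0.036,0.1],"dr":[0,0,0]},
    {"gripper":1,"translation":[-0.1,-0.25,0.1],"dr":[0,0,0]},
    {"gripper":1,"translation":[-0.1,-0.3,0.1],"dr":[0,0,0]},
    {"gripper":1,"translation":[-0.1,-0.3,0.1],"dr":[0,0,0]},
    {"gripper":1,"translation":[0,-0.2,0],"dr":[0,0,0]},
    {"gripper":1,"translation":[0,0,0],"dr":[0,0,0]}
  ]
}}

```text
clock: 29.38
eef_pos: [450.7, -18.6, 72.1]
tcp_rot: [-2.352, 0.0, -1.459]
contact_force: [0.5, -0.6, -0.7]
opening: -0.002
```

```bash
python3 - <<'E'
from h import *
s=r.sense();print(s['eef_pos'],s['contact_force']);c=r.calibration('wrist');im=r.grab_frame('wrist');np.save('wf.npy',c['world_from_camera']);cv2.imwrite('pics/wf2.png',im)
cv2.imwrite('pics/wfz2.png',cv2.resize(im[10:170,60:460],None,fx=2,fy=3,interpolation=cv2.INTER_CUBIC))
E
```

```text
[450.73243557 -18.62578983  72.09594092] [ 0.48797538 -0.64041182 -0.71535015]
```

View pics/wfz2.png

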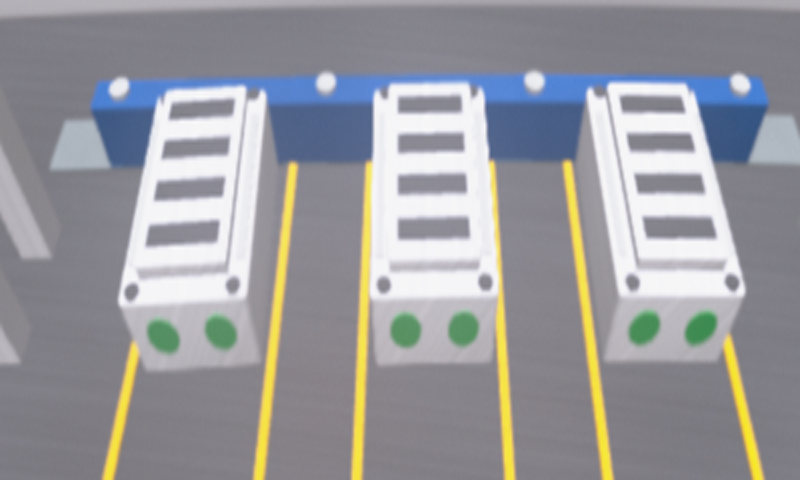

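```bash
python3 - <<'E'
from h import *
c=dict(r.calibration('wrist'));c['world_from_camera']=np.load('wf.npy')
ca,sa=np.cos(.12),np.sin(.12)
def st(p,z):
    P=to_plane(c,[[60+x/2-.25,10+y/3-.33] for x,y in p],z); d=P[:,:2]-[663.3,3.4]; return np.c_[d[:,0]*ca+d[:,1]*sa,-d[:,0]*sa+d[:,1]*ca]
for n,p in [('A',[(147,370),(259,361)]),('B',[(375,365),(494,361)]),('C',[(606,361),(715,360)])]:
    F=st(p,0);print(n,np.round(F,1).tolist(),'yaw',round((F[1,0]-F[0,0])/(F[0,1]-F[1,1]),3))
# side foot: A right side at rail vs rear ; z=30 top right edge
for n,p in [('A top-right edge',[(267,98),(246,290)]),('A top-left',[(160,98),(122,302)]),('B tr',[(482,95),(497,293)]),('B tl',[(375,95),(371,298)]),('C tl',[(588,95),(618,293)]),('C tr',[(692,92),(744,293)])]:
    F=st(p,30);print(n,np.round(F,1).tolist(),'yaw',round((F[0,1]-F[1,1])/(F[0,0]-F[1,0]),3))
E
```

```text
A [[-51.0, 136.7], [-48.0, 83.4]] yaw 0.055
B [[-50.4, 27.8], [-49.2, -28.9]] yaw 0.022
C [[-49.4, -82.5], [-49.0, -135.3]] yaw 0.008
A top-right edge [[43.2, 84.0], [-49.1, 81.2]] yaw 0.03
A top-left [[44.8, 139.4], [-52.8, 134.4]] yaw 0.051
B tr [[43.4, -25.7], [-51.5, -27.0]] yaw 0.014
B tl [[43.9, 28.9], [-53.0, 27.0]] yaw 0.019
C tl [[43.4, -80.0], [-51.6, -79.3]] yaw -0.008
C tr [[45.8, -134.3], [-51.4, -134.5]] yaw 0.001
```

```bash
cat > slots.py <<'E'
from h import *
import sys
im=cv2.imread(sys.argv[1]);c=dict(r.calibration('wrist'));c['world_from_camera']=np.load('wf.npy')
ca,sa=np.cos(.12),np.sin(.12)
def st(p,z):
    P=to_plane(c,p,z); d=P[:,:2]-[663.3,3.4]; return np.c_[d[:,0]*ca+d[:,1]*sa,-d[:,0]*sa+d[:,1]*ca]
g=cv2.resize(cv2.cvtColor(im,cv2.COLOR_BGR2GRAY)[:200],None,fx=4,fy=4,interpolation=cv2.INTER_CUBIC)
w=(g>165).astype(np.uint8)*255
cs,h=cv2.findContours(w,cv2.RETR_CCOMP,cv2.CHAIN_APPROX_NONE)
pts=[]
for k,b in enumerate(cs):
    if h[0][k][3]>=0 and 1000<cv2.contourArea(b)<6000:
        m=cv2.moments(b);p=[(m['m10']/m['m00']+.5)/4-.5,(m['m01']/m['m00']+.5)/4-.5];x,y,ww,hh=cv2.boundingRect(b)
        if ww>1.4*hh: pts.append((p,cv2.contourArea(b)))
P=st([p for p,_ in pts],36)
for n,lo,hi in [('A',80,140),('B',-30,30),('C',-140,-80)]:
    q=P[(P[:,1]>lo)&(P[:,1]<hi)]
    if len(q)>2:
        f=np.polyfit(q[:,0],q[:,1],1);print(n,len(q),np.round(q,1).tolist(),'yaw',round(f[0],4),'centre',np.round(q.mean(0),1),'resid',np.round(np.abs(np.polyval(f,q[:,0])-q[:,1]).max(),2))
E
python3 slots.py pics/wf2.png
```

```text
A 4 [[-31.6, 110.2], [-11.6, 111.1], [8.4, 112.1], [28.4, 112.8]] yaw 0.0441 centre [ -1.6 111.5] resid 0.1
B 4 [[-31.2, 0.1], [-11.1, 0.6], [8.9, 0.9], [28.8, 1.1]] yaw 0.0162 centre [-1.1  0.7] resid 0.11
C 5 [[-71.5, -84.8], [-31.0, -108.2], [-10.9, -108.0], [9.2, -108.1], [29.1, -107.8]] yaw -0.2175 centre [ -15.  -103.4] resid 8.25
```

```bash
cat >> slots.py <<'E'
Y=yellow(im)
for b in blobs(Y,60):
    k=np.zeros_like(Y);cv2.drawContours(k,[b],-1,255,-1);q=np.argwhere((k>0)&(np.arange(420)[:,None]<200))[:,::-1]
    if len(q)<60: continue
    L=st(q,0);s_=[L[:,0].min(),L[:,0].max()];f=np.polyfit(L[:,0],L[:,1],1);print('line',np.round(s_),'y at 0',round(f[1],1),'slope',round(f[0],4))
B=blue(im);B[:30]=0
v=[]
for u in range(100,440,1):
    col=np.where(B[:120,u])[0]
    if len(col)>3: v.append((u,col.max()+.5))
Lr=st(v,0);ok=(Lr[:,0]>30)&(Lr[:,0]<80);med=np.median(Lr[ok,0]);ok&=abs(Lr[:,0]-med)<3
f=np.polyfit(Lr[ok,1],Lr[ok,0],1);print('rail foot x',round(f[1],1),'dx/dy',round(f[0],4),'n',ok.sum())
E
python3 slots.py pics/wf.png; echo; python3 slots.py pics/wf2.png
```

```text
A 5 [[-72.3, 121.0], [-31.0, 122.9], [-10.5, 124.0], [9.9, 125.1], [30.3, 125.8]] yaw 0.0482 centre [-14.7 123.8] resid 0.17
B 4 [[-30.2, 12.5], [-9.7, 12.8], [10.7, 13.2], [31.2, 13.5]] yaw 0.017 centre [ 0.5 13. ] resid 0.03
C 4 [[-29.6, -96.7], [-9.2, -96.8], [11.3, -96.9], [31.9, -97.0]] yaw -0.0042 centre [  1.1 -96.8] resid 0.0
line [-121.  -39.] y at 0 157.9 slope 0.01
line [-120.  -36.] y at 0 -132.3 slope -0.0115
line [-121.   52.] y at 0 47.7 slope 0.0119
line [-120.   53.] y at 0 90.2 slope 0.0043
line [-121.   53.] y at 0 -64.2 slope -0.0043
line [-120.   53.] y at 0 -21.0 slope -0.005
rail foot x 57.0 dx/dy 0.002 n 30

A 4 [[-31.6, 110.2], [-11.6, 111.1], [8.4, 112.1], [28.4, 112.8]] yaw 0.0441 centre [ -1.6 111.5] resid 0.1
B 4 [[-31.2, 0.1], [-11.1, 0.6], [8.9, 0.9], [28.8, 1.1]] yaw 0.0162 centre [-1.1  0.7] resid 0.11
C 5 [[-71.5, -84.8], [-31.0, -108.2], [-10.9, -108.0], [9.2, -108.1], [29.1, -107.8]] yaw -0.2175 centre [ -15.  -103.4] resid 8.25
line [-121.  -39.] y at 0 145.1 slope 0.0038
line [-121.  -39.] y at 0 -143.2 slope -0.0024
line [-121.   49.] y at 0 -75.9 slope -0.001
line [-120.   49.] y at 0 -33.7 slope -0.0102
line [-121.   50.] y at 0 34.8 slope 0.0043
line [-120.   51.] y at 0 77.5 slope 0.0003
rail foot x 68.8 dx/dy -0.0001 n 11
```

Casting A measures about 0.04 rad askew, which is inside the limit but close to it. I'll square it with a gentle push on the left half of its rear end.

{"api": "jog_arm", "payload": {
  "deltas": [
    {"gripper":1,"translation":[0.1,0.26,0],"dr":[0,0,0]},
    {"gripper":1,"translation":[0.15,0.26,0],"dr":[0,0,0.002]},
    {"gripper":1,"translation":[0.2,0.26,-0.04],"dr":[0,0,0.002]},
    {"gripper":1,"translation":[0.2,0.26,-0.05],"dr":[0,-0.002,0.002]},
    {"gripper":1,"translation":[0.24,0.26,-0.04],"dr":[0,-0.002,0]},
    {"gripper":1,"translation":[0,0,-0.14],"dr":[0,0,0]},
    {"gripper":1,"translation":[0,0,-0.13],"dr":[0,0,0]},
    {"gripper":1,"translation":[0,0,0],"dr":[0,0,0]}
  ]
}}

```text
clock: 30.1
eef_pos: [538.8, 117.2, 29.2]
tcp_rot: [-2.35, -0.0, -1.44]
contact_force: [0.0, 0.4, -0.7]
opening: -0.001
```

```bash
python3 plan.py -80 122 31 45
```

```text
t 30.1 st xy [-110.   127.9] z 29.2 q [ 0.268  0.639  2.409  3.294  0.698 -1.591] F [ 0.   0.4 -0.7] open -0.001
shift/100 [ 0.305 -0.023  0.018] dr [-0.0002  0.0038 -0.0067] deg 0.7
```

{"api": "jog_arm", "payload": {
  "deltas": [
    {"gripper":1,"translation":[0.07,-0.01,0.005],"dr":[0,0.002,-0.003]},
    {"gripper":1,"translation":[0.07,-0.01,0.005],"dr":[0,0.002,-0.003]},
    {"gripper":1,"translation":[0.07,-0.003,0.005],"dr":[0,0,0]},
    {"gripper":1,"translation":[0.07,0,0],"dr":[0,0,0]},
    {"gripper":1,"translation":[0.02,0.0024,0],"dr":[0,0,0]},
    {"gripper":1,"translation":[0.0099,0.0012,0],"dr":[0,0,0]},
    {"gripper":1,"translation":[0,0,0],"dr":[0,0,0]}
  ]
}}

```text
clock: 30.68
eef_pos: [570.9, 112.7, 33.2]
tcp_rot: [-2.354, 0.001, -1.454]
contact_force: [-0.1, -0.4, -0.9]
opening: -0.0
```

{"api": "jog_arm", "payload": {
  "deltas": [
    {"gripper":1,"translation":[0.0099,0.0012,0],"dr":[0,0,0]},
    {"gripper":1,"translation":[0.0099,0.0012,0],"dr":[0,0,0]},
    {"gripper":1,"translation":[0,0,0],"dr":[0,0,0]}
  ]
}}

```text
clock: 30.93
eef_pos: [572.5, 113.2, 32.7]
tcp_rot: [-2.354, 0.0, -1.453]
contact_force: [0.1, -0.2, -0.7]
opening: -0.001
```

```bash
python3 plan.py -73 122 31 45
```

```text
t 30.93 st xy [-77.  119.9] z 32.7 q [ 0.239  0.627  2.344  3.289  0.618 -1.605] F [ 0.1 -0.2 -0.7] open -0.001
shift/100 [ 0.037  0.026 -0.017] dr [-0.0004  0.0011  0.0013] deg 0.2
```

{"api": "jog_arm", "payload": {
  "deltas": [
    {"gripper":1,"translation":[0.0099,0.005,-0.02],"dr":[0,0,0]},
    {"gripper":1,"translation":[0.0099,0.0012,0],"dr":[0,0,0]},
    {"gripper":1,"translation":[0,0,0],"dr":[0,0,0]}
  ]
}}

```text
clock: 31.18
eef_pos: [574.2, 113.9, 30.4]
tcp_rot: [-2.355, 0.0, -1.453]
contact_force: [-1.3, -0.3, -0.1]
opening: -0.004
```

{"api": "jog_arm", "payload": {
  "deltas": [
    {"gripper":1,"translation":[0.0099,0.0012,0],"dr":[0,0,0]},
    {"gripper":1,"translation":[0.0099,0.0012,0],"dr":[0,0,0]},
    {"gripper":1,"translation":[0,0,0],"dr":[0,0,0]}
  ]
}}

```text
clock: 31.43
eef_pos: [574.6, 113.9, 30.0]
tcp_rot: [-2.358, 0.0, -1.452]
contact_force: [-9.5, 0.5, 5.7]
opening: 0.002
```

{"api": "jog_arm", "payload": {
  "deltas": [
    {"gripper":1,"translation":[0.0099,0.0012,0],"dr":[0,0,0]},
    {"gripper":1,"translation":[0,0,0],"dr":[0,0,0]}
  ]
}}

```text
clock: 31.6
eef_pos: [574.7, 113.9, 29.9]
tcp_rot: [-2.359, 0.0, -1.452]
contact_force: [-13.4, -0.4, 9.6]
opening: -0.001
```

{"api": "jog_arm", "payload": {
  "deltas": [
    {"gripper":1,"translation":[0.0099,0.0012,0.005],"dr":[0,0,0]},
    {"gripper":1,"translation":[0.005,0.0006,0],"dr":[0,0,0]},
    {"gripper":1,"translation":[0,0,0],"dr":[0,0,0]}
  ]
}}

```text
clock: 31.85
eef_pos: [574.9, 113.9, 29.9]
tcp_rot: [-2.361, -0.0, -1.452]
contact_force: [-19.5, 0.5, 13.0]
opening: 0.002
```

{"api": "jog_arm", "payload": {
  "deltas": [
    {"gripper":1,"translation":[-0.1,-0.012,0],"dr":[0,0,0]},
    {"gripper":1,"translation":[-0.298,-0.036,0],"dr":[0,0,0]},
    {"gripper":1,"translation":[-0.298,-0.036,0.1],"dr":[0,0,0]},
    {"gripper":1,"translation":[-0.298,-0.036,0.1],"dr":[0,0,0]},
    {"gripper":1,"translation":[-0.25,-0.03,0.15],"dr":[0,0,0]},
    {"gripper":1,"translation":[0,0,0.1],"dr":[0,0,0]},
    {"gripper":1,"translation":[0,0,0],"dr":[0,0,0]}
  ]
}}

```text
clock: 32.43
eef_pos: [453.6, 99.4, 77.6]
tcp_rot: [-2.353, 0.001, -1.452]
contact_force: [0.4, 0.9, -0.0]
opening: -0.002
```

```bash
python3 - <<'E'
from h import *
s=r.sense();print(s['clock'],s['eef_pos']);c=r.calibration('wrist');im=r.grab_frame('wrist');np.save('wf.npy',c['world_from_camera']);cv2.imwrite('pics/wf3.png',im)
E
python3 slots.py pics/wf3.png
```

```text
32.4333 [453.57950489  99.36551724  77.5544484 ]
A 4 [[-31.7, 110.3], [-11.7, 111.1], [8.3, 111.7], [28.4, 112.7]] yaw 0.039 centre [ -1.7 111.4] resid 0.12
B 6 [[-69.7, 23.9], [-69.4, 0.6], [-31.2, 0.2], [-11.3, 0.6], [8.8, 1.0], [28.8, 1.3]] yaw -0.1227 centre [-24.    4.6] resid 13.68
C 5 [[-69.4, -96.2], [-31.0, -108.0], [-11.0, -108.1], [8.9, -107.7], [28.9, -107.8]] yaw -0.1098 centre [ -14.7 -105.5] resid 4.2
line [-80. -45.] y at 0 -145.9 slope -0.0493
line [-105.  -42.] y at 0 -33.5 slope -0.0062
line [-105.  -23.] y at 0 76.8 slope -0.0054
line [-28.  35.] y at 0 345.9 slope -0.4923
line [-105.   50.] y at 0 -76.0 slope -0.0
line [-105.   50.] y at 0 34.1 slope -0.0008
line [-105.   50.] y at 0 144.6 slope 0.0031
line [ 78. 226.] y at 0 387.3 slope 0.5174
rail foot x 68.5 dx/dy 0.0065 n 7
```

The push pressed down as well, about 13 N, and that friction held the casting. I'll repeat it with upward relief.

{"api": "jog_arm", "payload": {
  "deltas": [
    {"gripper":1,"translation":[0.18,0.024,-0.1],"dr":[0,0,0]},
    {"gripper":1,"translation":[0.18,0.024,-0.1],"dr":[0,0,0]},
    {"gripper":1,"translation":[0.18,0.024,-0.1],"dr":[0,0,0]},
    {"gripper":1,"translation":[0.18,0.024,-0.08],"dr":[0,0,0]},
    {"gripper":1,"translation":[0.18,0.024,-0.08],"dr":[0,0,0]},
    {"gripper":1,"translation":[0.16,0.02,0],"dr":[0,0,0]},
    {"gripper":1,"translation":[0.06,0.006,0],"dr":[0,0,0]},
    {"gripper":1,"translation":[0,0,0],"dr":[0,0,0]}
  ]
}}

```text
clock: 33.15
eef_pos: [568.8, 114.2, 30.3]
tcp_rot: [-2.352, 0.001, -1.453]
contact_force: [0.3, -0.1, -0.7]
opening: -0.0
```

```bash
python3 plan.py -76 123 30 45
```

```text
t 33.15 st xy [-80.5 121.3] z 30.3 q [ 0.245  0.635  2.351  3.293  0.636 -1.603] F [ 0.3 -0.1 -0.7] open -0.0
shift/100 [ 0.043  0.022 -0.003] dr [-0.0008  0.0028  0.0017] deg 0.3
```

{"api": "jog_arm", "payload": {
  "deltas": [
    {"gripper":1,"translation":[0.02,0.02,0],"dr":[0,0,0]},
    {"gripper":1,"translation":[0.02,0.01,0],"dr":[0,0,0]},
    {"gripper":1,"translation":[0.01,0.0012,0],"dr":[0,0,0]},
    {"gripper":1,"translation":[0.0099,0.0012,0.005],"dr":[0,0,0]},
    {"gripper":1,"translation":[0,0,0],"dr":[0,0,0]}
  ]
}}

```text
clock: 33.57
eef_pos: [572.4, 117.4, 31.0]
tcp_rot: [-2.354, 0.0, -1.453]
contact_force: [-0.3, 1.1, 0.9]
opening: 0.002
```

{"api": "jog_arm", "payload": {
  "deltas": [
    {"gripper":1,"translation":[0.0099,0.0012,0.01],"dr":[0,0,0]},
    {"gripper":1,"translation":[0.0099,0.0012,0.01],"dr":[0,0,0]},
    {"gripper":1,"translation":[0,0,0],"dr":[0,0,0]}
  ]
}}

```text
clock: 33.82
eef_pos: [573.9, 117.4, 32.6]
tcp_rot: [-2.356, 0.0, -1.453]
contact_force: [-2.1, 1.3, -0.1]
opening: 0.002
```

{"api": "jog_arm", "payload": {
  "deltas": [
    {"gripper":1,"translation":[0.0099,0.0012,0.01],"dr":[0,0,0]},
    {"gripper":1,"translation":[0,0,0],"dr":[0,0,0]}
  ]
}}

```text
clock: 33.98
eef_pos: [574.1, 117.5, 33.0]
tcp_rot: [-2.358, 0.0, -1.452]
contact_force: [-3.6, 0.6, -0.8]
opening: 0.001
```

{"api": "jog_arm", "payload": {
  "deltas": [
    {"gripper":1,"translation":[0.0099,0.0012,0.005],"dr":[0,0,0]},
    {"gripper":1,"translation":[0,0,0],"dr":[0,0,0]}
  ]
}}

```text
clock: 34.15
eef_pos: [574.4, 117.6, 33.0]
tcp_rot: [-2.359, 0.0, -1.452]
contact_force: [-6.9, 2.3, -1.3]
opening: -0.001
```

{"api": "jog_arm", "payload": {
  "deltas": [
    {"gripper":1,"translation":[0.0099,0.0012,0.005],"dr":[0,0,0]},
    {"gripper":1,"translation":[0,0,0],"dr":[0,0,0]}
  ]
}}

```text
clock: 34.32
eef_pos: [574.5, 117.7, 33.1]
tcp_rot: [-2.361, -0.0, -1.451]
contact_force: [-10.4, 2.6, 0.0]
opening: -0.004
```

{"api": "jog_arm", "payload": {
  "deltas": [
    {"gripper":1,"translation":[0.0099,0.0012,0.005],"dr":[0,0,0]},
    {"gripper":1,"translation":[0,0,0],"dr":[0,0,0]}
  ]
}}

```text
clock: 34.48
eef_pos: [574.6, 117.7, 33.1]
tcp_rot: [-2.363, -0.0, -1.451]
contact_force: [-13.5, 2.5, 0.1]
opening: -0.001
```

{"api": "jog_arm", "payload": {
  "deltas": [
    {"gripper":1,"translation":[-0.1,-0.012,0],"dr":[0,0,0]},
    {"gripper":1,"translation":[-0.298,-0.036,0],"dr":[0,0,0]},
    {"gripper":1,"translation":[-0.298,-0.1,0.1],"dr":[0,0,0]},
    {"gripper":1,"translation":[-0.298,-0.2,0.1],"dr":[0,0,0]},
    {"gripper":1,"translation":[-0.25,-0.3,0.15],"dr":[0,0,0]},
    {"gripper":1,"translation":[0,-0.3,0.1],"dr":[0,0,0]},
    {"gripper":1,"translation":[0,-0.2,0],"dr":[0,0,0]},
    {"gripper":1,"translation":[0,0,0],"dr":[0,0,0]}
  ]
}}

```text
clock: 35.15
eef_pos: [454.9, -0.2, 81.6]
tcp_rot: [-2.351, 0.0, -1.459]
contact_force: [0.6, 0.3, -0.1]
opening: -0.004
```

```bash
python3 - <<'E'
from h import *
s=r.sense();print(s['clock'],s['eef_pos']);c=r.calibration('wrist');im=r.grab_frame('wrist');np.save('wf.npy',c['world_from_camera']);cv2.imwrite('pics/wf4.png',im)
E
python3 slots.py pics/wf4.png
```

```text
35.15 [ 4.54911240e+02 -2.17988180e-01  8.15815578e+01]
A 6 [[-70.8, 113.1], [-70.1, 89.8], [-31.4, 111.1], [-11.4, 111.8], [8.6, 112.2], [28.6, 112.9]] yaw 0.1218 centre [-24.4 108.5] resid 13.13
B 4 [[-31.2, 0.1], [-11.2, 0.5], [8.9, 0.9], [28.9, 1.3]] yaw 0.0187 centre [-1.1  0.7] resid 0.02
C 6 [[-70.0, -83.4], [-70.0, -106.8], [-30.9, -108.2], [-11.0, -108.0], [9.1, -108.0], [29.1, -108.3]] yaw -0.144 centre [ -24.  -103.8] resid 13.75
line [-114.  -40.] y at 0 -143.2 slope -0.0026
line [-112.  -38.] y at 0 144.9 slope 0.0026
line [-113.  -26.] y at 0 -33.3 slope -0.0057
line [-114.   50.] y at 0 -75.9 slope -0.0008
line [-113.   51.] y at 0 34.4 slope 0.0007
line [-112.   51.] y at 0 77.4 slope -0.0003
rail foot x 67.2 dx/dy -0.0019 n 16
```

```bash
python3 - <<'E'
from rig import r
s=r.sense();print(s['clock'],s['contact_force'],r.sign_off())
E
```

```text
the job is handed in; nothing more can be done
35.2 [0.18532734 0.28964594 0.46091009] None
```

All three castings are home in their lanes against the blue rail, and I handed the job in at 35.2 s with the gripper clear of everything. The sign-off gives no verdict.

**How it was done:** I set each casting upright and square in front of its lane. Then I re-gripped its rear end with the tool leaning back 45° and slid it under the light until it stopped against the rail. Rail contact read 17–20 N at the tool on each casting. I pushed casting A three more times from behind to square it, also under 20 N.

**Last checks (wrist camera):**

| Casting | Lane | Off centre | Off square |
|---|---|---|---|
| A | lane2 (left) | +0.9 mm | about 0.03 rad |
| B | lane1 (middle) | +0.2 mm | about 0.02 rad |
| C | lane0 (right) | +1.4 mm | about 0 rad |

The three castings' distances along the lanes agree within about 0.4 mm, and each stalled against the rail when pushed.

**What disagreed or went less well:**
- **Casting A squareness:** it first measured about 0.04 rad off, close to the 0.05 limit. The first two pushes barely changed that, because the tool was also pressing down. The third, with upward relief, brought it to about 0.03, still the least square of the three.
- **Casting C centring:** the scene camera put it about 3 mm off centre and the wrist camera 1.4 mm. Either is inside the 5 mm limit, and I trusted the closer wrist view.
- **First lean attempt:** the arm stopped at 26° near a wrist limit, so I led it round from the right-hand side instead.
- **Other objects:** I did not make a final position check on the tub, bottle or screwdriver. The arm stayed clear of all three throughout.

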